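# Refit the keyed drive shaft in a repaired drive unit

### The arm

A 6-joint arm with a two-finger parallel gripper is mounted at the origin on the work surface. World frame = base frame: x ahead of the robot, y to its left, z up, the work surface at z = 0. Lengths are in m, angles in rad, forces in N, time in s.
With the tool pointing down it reaches from about 0.425 to 0.95 m from the base axis. Payload 3.5 kg.
Tool frame: the origin (TCP) lies at the very end of the fingers, on their centre line; the grasp point (between the pads) lies 19 mm behind it; z points along the fingers, y is the direction in which the jaws open and shut (so a half turn about z gives the same grasp; the last joint's range is limited). The gripper opens to 85 mm and grips with 20 to 120 N. Pads are 22 mm wide; open, the fingers measure 114 mm over their backs; the gripper's body (76 mm by 85 mm) begins 54 mm behind the grasp point. The pads swing forward as they close: fully open they stand 13 mm farther back than shut.
Start: joints at [0.978, 0.286, 1.577, -0, 1.279, -0.15], TCP at [0.289, 0.61, 0.231] pointing down, gripper open.
Joint ranges: [-2.77, 2.77], [-0.9, 2.22], [0.21, 2.48], [-1.53, 4.67], [0.24, 2.81], [-2.84, 2.84]. Speed limits (rad/s): [2.79, 2.79, 3.14, 3.14, 3.14, 3.14].

### API

Orientations are given as a unit quaternion [x, y, z, w].
In Python, from plant import get_state, vision, ctrl, cut_out gives the robot as it stands.
- The arm moves only by the tool jog_arm, never from a script. Its argument "commands" is text: rows parted by semicolons, each of 6 numbers parted by spaces: the shift along the world's x, y, z in m, then the turn, a rotation vector about the world's x, y, z in rad. A call has 1 to 20 rows; each row is the pose to reach, as a shift and turn from the pose commanded when the call began; what a row does not reach only later rows make up. A row lasts 1/8 s, in which the tool goes at most 62.5 mm and 10.7 degrees, less where a joint would pass 70% of its speed; a pose out of reach is approached as far as the arm can. A call with a gripper value outside its range is refused whole. "gripper" is the opening in per cent of the stroke, from 0 (shut) to 100 (fully open), set as the call begins (left out, the last holds). The fingers move at their own pace and stop on an object; "grip_force" is the grip in N (left out, the last holds). Time passes only in rows, so rows that repeat a pose let the fingers close. It gives the time, the measured TCP pose, the force and the opening at its end, in the units of the state.
- get_state(): the state, without advancing time (a new reading comes with each control period).
- vision.read_camera(name): name is "side" or "top" or "wrist"; returns a dict with "frame" (400x640x3 uint8, red, green, blue), "z_map" (400x640 float32, m along the optical axis (not along the pixel's ray), 0 where there is no reading), "fx", "fy", "cx", "cy" (pixels), "D" ([k1, k2, p1, p2, k3] as OpenCV has them; the pictures are not rectified), "R" (3x3) and "t" (3): a world point X has camera coordinates R X + t. Camera axes: x right, y down, z forward; pixel columns grow to the right and rows downward; lengths in m; the calibration is good to about 2 mm. A picture is of the moment at which its call begins.
- ctrl.sign_off(): hands the job in, once; it reports no verdict.
Trained networks look in the newest picture that a camera, given by its name, has taken for a name from the list of things; names that differ only in an ending like _2 or _b are one class to them, and where a whole thing is asked for, a point or a joint stands for the part that bears it (a point fixed in the world has none). Each returns a list of dicts, best first, with "conf" (0 to 1); they miss things now and then, are a little off and sometimes report something else, mostly with a low value. They report only what shows in the picture. A call takes as long as a camera call. They do not tell look-alikes from the thing itself.
- cut_out(camera, query): "pixels" (400x640 bool, what is visible of it) and "box" ([centre column, centre row, width, height] in pixels, round what is visible of it).
The state is a dict: "time": time; "qpos": joint angles; "dq": joint speeds; "joint_efforts": joint torques, N m; "eef_pos": TCP position; "tcp_rot": TCP orientation; "contact_force": force on the tool from outside, world axes, zero at the start; "wrist_torque": the same for the moment, N m; "opening": opening from 0.0 (shut) to 1.0 (fully open).
Only numpy, scipy, OpenCV 4.12 (cv2) and the standard library are available. Lean on these libraries where they do the work, as an engineer would, in place of code of your own. Each camera call takes 0.05 s, during which the arm holds its last target.

### The job

Pull the transit plug out of the drive unit's slanted bore and let it slide down the sloped shelf, under the guard bar, until it rests at the stop at the bottom. Then take the keyed shaft from its stand, put its nose in the bore and turn it until its key finds the keyway and it drops fully home with its collar down on the hub, and swing the keeper back across the collar as far as it goes. Leave the other things on the bench where they are.

Things in the scene. Friction and masses are not known exactly. Their poses are not given: they have to be found in the camera images.
- drive: Fixed drive unit: 240 x 250 mm base, aluminium head (180 x 225 mm face slanted 30 deg, facing robot and up). Origin: middle of base underside. In the head a steel hub, radius 38, its top 3 mm above the face, held by a stiff brake (4 N m). ONE keyway slot, 18 mm wide, out to radius 31, runs down the whole bore from the hub's top: within 0.6 rad of uphill, either way; see it or feel for it.
- bore (a point): Centre of the bore's mouth, level with the hub's top. z out along the bore (30 deg off vertical, leaning to the robot), x up the slant of the face, y along the face to the left. Bore 38 mm across, 68 deep.
- plug: Transit plug, starts loose in the bore, flange on the hub. Origin: centre of lower end; z along its axis to the grip. Spigot 36 mm across, 30 long (end tapers to 28 over 6 mm); flange 64 across, z 30 to 38; grip bar 40 (x) by 16 (y) mm, z 38 to 76. 0.3 kg, mostly in the spigot.
- shaft: Keyed hollow steel shaft 112 mm long, about 0.4 kg (balance point z 72), upright in its stand at first. Origin: centre of the nose end; z along its axis to the grip; x towards its key. Spigot 36 mm across, z 0 to 62 (nose tapers to 26 over the lowest 8); collar 72 across, z 62 to 74, small dark dot on top over the key; grip bar 40 (x) by 16 (y) mm, z 74 to 112.
- shaft_key (a point): Lower end of the shaft's only key, outer edge, on the shaft's x side: x 26, z 22 mm in the shaft's frame, same axes. Key 12 mm wide, z 22 to 62. Key out of line: it rests on the hub's top, the nose 22 mm deep in the bore. In line: it drops and the collar comes down on the hub, nose 62 mm deep.
- stand: Fixed wooden block 90 x 90 x 30 mm, origin at the centre of its underside; the shaft's nose stands loosely in a hole 38 mm across, 20 deep, in its top. The key is visible above it.
- stop (a point): Foot of the fixed sloped shelf: on its floor, mid width, at the stop wall's inner face. x up the slope, z square to the floor (22 deg off vertical, leaning to the robot), y left. Slippery steel floor x 0 to 250 mm, 92 wide, side walls 36 high, stop wall 46 high. Guard bar 100 mm above the floor at x 55: parts go in at x 130 to 210 and slide under it. A standing plug rests with its axis at x 32.
- keeper (a joint): Turn-bar on the face, hinge parallel to the bore. 0 = closed (hard stop), lying along the face's y with its tip over the collar; opens counter-clockwise seen from outside, to 1.6 rad; starts open at 1.1 to 1.5. Stays where left; 0.12 N m turns it. Its underside is 14.5 mm above the hub's top, so it clears the collar only if the shaft is home.
- keeper_pivot (a point): On the keeper's hinge axis, level with the hub's top, 62 mm from the bore's centre to the face's right (-y); same axes as bore. The bar reaches 36 mm from here towards the bore when closed, 54 mm the other way; 18 wide, 10 thick, top at 24.5 mm.
- keeper_post (a point): Centre of the top of the keeper's upright black round handle post: 16 mm across, 40 tall, on the bar 45 mm from the hinge, on the end away from the bore (right of the hinge when closed, uphill of it when open). Axes turn with the keeper; z along the post.
- wrench: steel open-ended wrench, 170 mm (bystander; lies on the bench, origin in its middle or under it)
- grease: white jar with steel cap, 60 mm across, 85 mm tall (bystander; lies on the bench, origin in its middle or under it)
- flange: aluminium ring, 76 mm across, 14 mm thick (bystander; lies on the bench, origin in its middle or under it)
- spray: bare aluminium can, 60 mm across, 170 mm tall (bystander; lies on the bench, origin in its middle or under it)
- meter: black bench meter, 130 x 90 x 60 mm (bystander; lies on the bench, origin in its middle or under it)
- carton: cardboard carton with white lid, 168 x 208 x 120 mm (bystander; lies on the bench, origin in its middle or under it)
- bearing_box: small cardboard box, 90 x 70 x 50 mm (bystander; lies on the bench, origin in its middle or under it)
Mind the look-alikes: they are no part of the job. Leave any blue look-alike of the shaft alone.

How it is judged:
By the outcome, as a careful person would: the job done as asked, in the order asked, and still so for the second after the job is handed in, with the robot touching nothing.
It also fails if it takes over 72 s, if anything falls off the work surface, if the arm or the gripper's body presses on something with over 40 N, if the wrist force passes 120 N, or if a joint passes its speed limit or range.

## Working session

There is one attempt and no reset: what is moved stays moved. The work goes in short steps, Python scripts to look and compute and a tool call to move; the robot and the scene stay as the last step left them, time stands still between calls to the robot, and variables do not carry over. Pictures are saved under pics/ and viewed, and the job is handed in when it is done.

Besides the shell and the picture viewer there is one more tool, called after "Request:" as name(argument=value, ...) on one line, values as JSON. jog_arm: Moves the arm, as the interface text tells. Its arguments: {"type":"object","properties":{"commands":{"type":"string"},"gripper":{"type":"number"},"grip_force":{"type":"number"}},"required":["commands"]}

```bash
ls; mkdir -p pics
python3 - <<'E'
from plant import get_state, vision, ctrl, cut_out
import cv2,numpy as np
s=get_state();print(s)
for n in ["side","top","wrist"]:
    c=vision.read_camera(n)
    cv2.imwrite(f"pics/{n}0.png",c["frame"][:,:,::-1])
    print(n,c["fx"],c["fy"],c["cx"],c["cy"],c["D"],c["R"],c["t"])
E
```

```text
pics
{'time': 0.0, 'qpos': array([ 9.78012627e-01,  2.87211006e-01,  1.57816745e+00, -7.71235633e-06,
        1.27859741e+00, -1.50011119e-01]), 'dq': array([-1.62167718e-03,  2.37670198e-04,  3.60122250e-04,  9.95192913e-04,
        2.44063818e-03,  6.31007285e-05]), 'joint_efforts': array([ 6.81809815e-04, -4.05993497e+01, -2.92623442e+01, -1.14309917e-04,
        5.82404537e-03, -1.33892453e-05]), 'eef_pos': array([0.28881409, 0.60936888, 0.22992212]), 'tcp_rot': array([ 2.19581046e-01,  9.75593534e-01, -1.11169935e-03, -4.29013911e-04]), 'contact_force': array([ 0.50121943, -0.60365098,  0.15045626]), 'wrist_torque': array([-0.04491415,  0.04575991, -0.01900905]), 'opening': 0.9991017962758686}
side 437.665356317581 437.665356317581 321.78340391404794 206.61956803050504 [-0.09899404  0.          0.          0.          0.        ] [[ 0.69710652 -0.71692605  0.00771663]
 [-0.52132413 -0.51424211 -0.68101117]
 [ 0.49220286  0.47071446 -0.73223237]] [-0.4043249   0.36137444  1.08541915]
top 390.0428968363938 390.0428968363938 317.6926077679514 199.11348148924048 [-0.08073767  0.          0.          0.          0.        ] [[ 1.92026537e-02 -9.99813040e-01  2.26763846e-03]
 [-9.92020797e-01 -1.93355555e-02 -1.24582801e-01]
 [ 1.24603355e-01  1.42775863e-04 -9.92206623e-01]] [-0.03005063  0.56886169  1.21549363]
wrist 358.5335638403614 358.5335638403614 314.4178065256643 195.9538560251657 [-0.06124809  0.          0.          0.          0.        ] [[ 0.42809612  0.90373021 -0.00232987]
 [ 0.86878786 -0.41083126  0.27645132]
 [ 0.24888022 -0.1203719  -0.9610251 ]] [-0.67365713 -0.03631141  0.37962802]
```

View pics/side0.png

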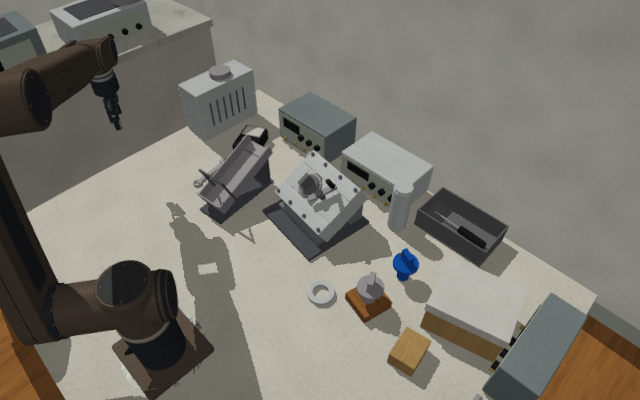

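View pics/top0.png

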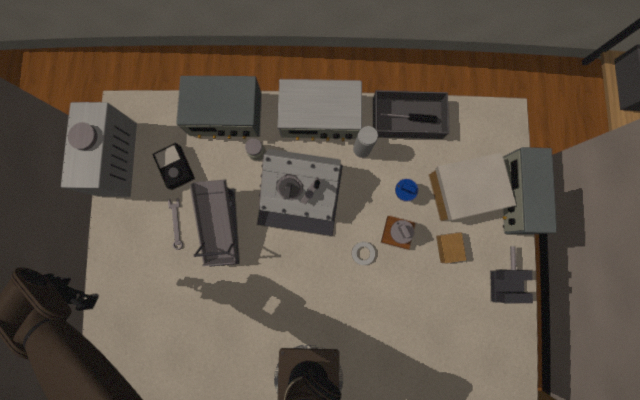

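View pics/wrist0.png

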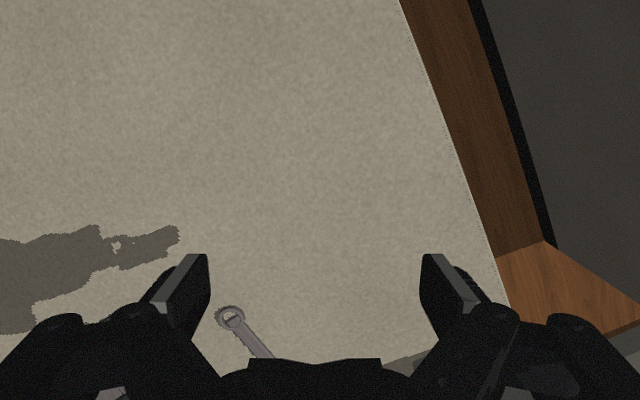

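The top view shows the drive at (300,192), the shelf at (215,223), the real shaft (grey, in its wooden stand) at (400,232), and the blue look-alike at (406,189). I'll enlarge these and build point clouds next.

```bash
cat > h.py <<'E'
from plant import get_state, vision, ctrl, cut_out
import cv2,numpy as np
from scipy.spatial.transform import Rotation as Ro
def cam(n):
    c=vision.read_camera(n); c["K"]=np.array([[c["fx"],0,c["cx"]],[0,c["fy"],c["cy"]],[0,0,1]]);c["D"]=np.array(c["D"],float);c["R"]=np.array(c["R"]);c["t"]=np.array(c["t"]);return c
def cloud(c):
    v,u=np.mgrid[0:400,0:640]
    p=cv2.undistortPoints(np.stack([u,v],-1).reshape(-1,1,2).astype(float),c["K"],c["D"]).reshape(400,640,2)
    z=c["z_map"].astype(float)
    P=np.dstack([p*z[...,None],z]); X=(P-c["t"])@c["R"]
    X[z==0]=np.nan
    return X
def proj(c,X):
    rv=cv2.Rodrigues(c["R"])[0]
    return cv2.projectPoints(np.asarray(X,float).reshape(-1,1,3),rv,c["t"],c["K"],c["D"])[0].reshape(-1,2)
def crop(c,u0,v0,u1,v1,name,s=4,pts=None):
    im=c["frame"][v0:v1,u0:u1,::-1].copy()
    im=cv2.resize(im,None,fx=s,fy=s,interpolation=cv2.INTER_CUBIC)
    if pts is not None:
        for k,(a,b) in enumerate(pts):
            q=(int((a-u0+.5)*s),int((b-v0+.5)*s)); cv2.circle(im,q,3,(0,0,255),1); cv2.putText(im,str(k),q,0,.4,(0,255,0))
    cv2.imwrite("pics/"+name,im)
def st():
    s=get_state(); print("t",round(s["time"],2),"p",s["eef_pos"].round(4),"q",s["tcp_rot"].round(4),"F",s["contact_force"].round(1),"T",s["wrist_torque"].round(2),"o",round(s["opening"],3),"j",s["qpos"].round(3)); return s
E
python3 - <<'E'
from h import *
for n in ["top","side"]:
    c=cam(n); np.save(n+"0.npy",c,allow_pickle=True)
    for q in ["drive","plug","shaft","stand","keeper","keeper_post","shaft_key"]:
        for d in cut_out(n,q)[:3]: print(n,q,round(d["conf"],2),np.round(d["box"],1))
    X=cloud(c)
    print(np.nanmin(X[...,2]))
    if n=="top":
        crop(c,250,140,350,240,"t_drive.png",6); crop(c,185,170,250,275,"t_shelf.png",5);crop(c,340,170,430,260,"t_shaft.png",6)
    else:
        crop(c,260,140,370,260,"s_drive.png",5); crop(c,190,120,280,220,"s_shelf.png",6);crop(c,330,240,430,330,"s_shaft.png",6)
E
```

```text
top drive 0.6 [300.  192.6  84.7  88.1]
top plug 0.81 [287.9 190.   21.1  19. ]
top shaft 0.98 [401.5 232.8  20.8  22.2]
top shaft 0.67 [405.1 192.1  28.5  21.2]
top stand 0.95 [399.9 233.2  35.9  28.1]
top keeper 0.64 [311.3 191.9  13.8  27.9]
top keeper_post 0.52 [311.  189.5  17.8  28.4]
top shaft_key 0.97 [406.2 192.   28.8  27. ]
top shaft_key 0.57 [402.6 233.   28.6  23.2]
-0.7749151987910776
side drive 0.68 [308.9 182.7  16.1  17.3]
side drive 0.65 [316.9 206.8 104.7 109.6]
side shaft 0.93 [372.5 287.4  29.3  38.1]
side shaft 0.67 [406.2 266.9  21.6  32.5]
side stand 0.67 [368.9 306.5  44.9  31.3]
side keeper 0.65 [322.5 188.9  29.2  20. ]
side keeper_post 0.6 [321.9 189.8  28.3  24.1]
side keeper_post 0.36 [307.8 183.6  18.8  21.5]
side shaft_key 0.74 [372.4 289.8  28.5  33. ]
side shaft_key 0.63 [405.9 266.   26.9  33.8]
-0.7672983984282626
```

Run:
```python
import cv2,numpy as np
def mont(fs,o):
    ims=[cv2.imread("pics/"+f) for f in fs]; h=min(i.shape[0] for i in ims)
    ims=[cv2.resize(i,(int(i.shape[1]*540/i.shape[0]*.74),400)) for i in ims]
    cv2.imwrite("pics/"+o,np.hstack(ims)[:, :800])
    print(np.hstack(ims).shape)
mont(["t_drive.png","s_drive.png"],"m_drive.png");mont(["t_shelf.png","s_shelf.png"],"m_shelf.png");mont(["t_shaft.png","s_shaft.png"],"m_shaft.png")
```

```text
(400, 765, 3)
(400, 606, 3)
(400, 843, 3)
```

View pics/m_drive.png

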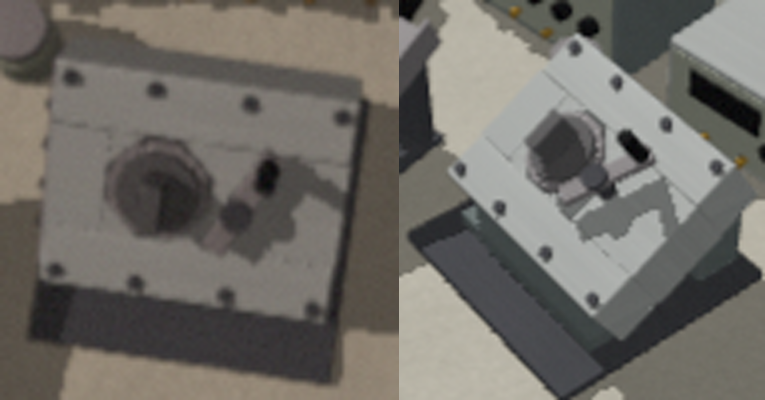

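View pics/m_shelf.png

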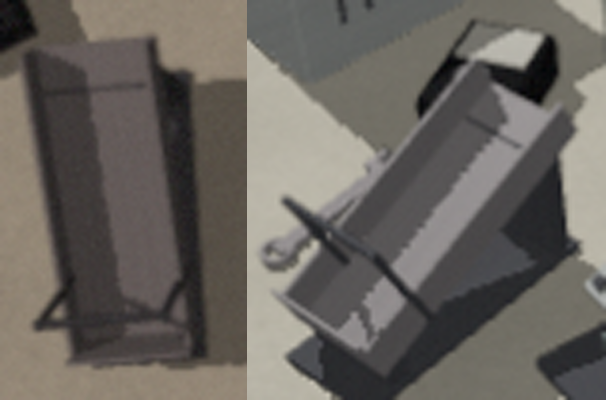

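View pics/m_shaft.png

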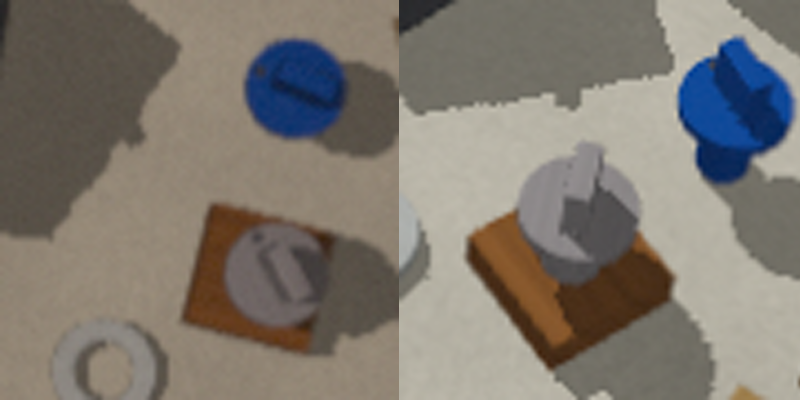

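Real shaft: the grey one in the wooden stand (top 400,232; side 371,290). The blue one, at top (406,189) and side (405,266), stands on the bench with no stand, so I leave it alone. The dark dot is at the top crop's upper left, about (398,222).

Next I'll fit the face and shelf planes.

```bash
cat > m1.py <<'E'
from h import *
C={n:np.load(n+"0.npy",allow_pickle=True).item() for n in["top","side"]}
XX={n:cloud(C[n]) for n in C}
def planefit(P,ang,tol=.003):
    best=None;rng=np.random.default_rng(0)
    for _ in range(600):
        a,b,c=P[rng.choice(len(P),3,replace=False)]
        n=np.cross(b-a,c-a);l=np.linalg.norm(n)
        if l<1e-5: continue
        n/=l; n*=np.sign(n[2])
        if abs(np.degrees(np.arccos(n[2]))-ang)>4: continue
        k=abs((P-a)@n)<tol
        if best is None or k.sum()>best.sum(): best=k
    for _ in range(3):
        Q=P[best];m=Q.mean(0);n=np.linalg.svd(Q-m,full_matrices=False)[2][2];n*=np.sign(n[2]);best=abs((P-m)@n)<tol
    return n,m,best
for nm in C:
    X=XX[nm]
    b=[250,140,350,240] if nm=="top" else [260,140,370,260]
    sub=X[b[1]:b[3],b[0]:b[2]].reshape(-1,3);sub=sub[~np.isnan(sub[:,0])];sub=sub[(sub[:,2]>.03)&(sub[:,2]<.4)]
    n,m,k=planefit(sub,30)
    Q=sub[k]
    x=np.array([0,0,1])-n*n[2];x/=np.linalg.norm(x);y=np.cross(n,x)
    uv=np.c_[(Q-m)@x,(Q-m)@y]
    # keep main cluster
    r=cv2.minAreaRect(uv.astype(np.float32)); 
    print(nm,"face n",n.round(4),"tilt",np.degrees(np.arccos(n[2])).round(2),"yaw",np.degrees(np.arctan2(-n[1],-n[0])).round(2),"m",m.round(4),k.sum(),"rect",r, "pct",np.percentile(uv,[0.5,99.5],0).round(4))
    c=m+x*r[0][0]+y*r[0][1];print(" centre",c.round(4))
    b=[185,170,250,275] if nm=="top" else [190,120,280,220]
    sub=X[b[1]:b[3],b[0]:b[2]].reshape(-1,3);sub=sub[~np.isnan(sub[:,0])];sub=sub[(sub[:,2]>.02)&(sub[:,2]<.4)]
    n,m,k=planefit(sub,22)
    Q=sub[k];x=np.array([0,0,1])-n*n[2];x/=np.linalg.norm(x);y=np.cross(n,x)
    uv=np.c_[(Q-m)@x,(Q-m)@y];r=cv2.minAreaRect(uv.astype(np.float32))
    print(nm,"shelf n",n.round(4),"tilt",np.degrees(np.arccos(n[2])).round(2),"yaw",np.degrees(np.arctan2(-n[1],-n[0])).round(2),"m",m.round(4),k.sum(),"rect",r,np.percentile(uv,[0.5,99.5],0).round(4))
    c=m+x*r[0][0]+y*r[0][1];print(" centre",c.round(4))
E
python3 m1.py
```

```text
top face n [-0.4945  0.0657  0.8667] tilt 29.92 yaw -7.57 m [0.5925 0.0374 0.1236] 2948 rect ((-0.0032577216625213623, 0.002513609826564789), (0.18119186162948608, 0.22521479427814484), 0.4281725585460663) pct [[-0.0924 -0.1088]
 [ 0.0854  0.1141]]
 centre [0.5901 0.0402 0.122 ]
top shelf n [-0.3743 -0.0391  0.9265] tilt 22.1 yaw 5.96 m [0.4989 0.3005 0.0838] 1716 rect ((-0.008673489093780518, -0.006502680480480194), (0.25215357542037964, 0.10079603642225266), 0.19573864340782166) [[-0.1319 -0.0552]
 [ 0.1161  0.0436]]
 centre [0.4916 0.2932 0.0805]
side face n [-0.493   0.0639  0.8677] tilt 29.81 yaw -7.39 m [0.5877 0.0301 0.1213] 2558 rect ((0.002271004021167755, 0.06245143711566925), (0.33422860503196716, 0.17889496684074402), 89.80330657958984) pct [[-0.0873 -0.1036]
 [ 0.0904  0.1211]]
 centre [0.5976 0.0917 0.1224]
side shelf n [-0.3769 -0.0177  0.9261] tilt 22.16 yaw 2.69 m [0.4914 0.3042 0.0812] 1019 rect ((0.0008386075496673584, -0.010058090090751648), (0.25639447569847107, 0.10435494035482407), 3.4104807376861572) [[-0.12   -0.066 ]
 [ 0.1259  0.0433]]
 centre [0.4926 0.2942 0.0815]
```

```bash
cat > m2.py <<'E'
from m1 import *
n=np.array([-.4938,.0648,.8674]);n/=np.linalg.norm(n)
x=np.array([0,0,1])-n*n[2];x/=np.linalg.norm(x);y=np.cross(n,x)
for nm in C:
    X=XX[nm].reshape(-1,3)
    c0=np.array([.590,.040,.122])
    d=(X-c0);u=d@x;v=d@y;w=d@n
    k=(abs(u)<.09)&(abs(v)<.112)&(w<.1)&(w>-.01)
    print(nm,"face level",np.median(w[k&(abs(w)<.006)]))
    # height image 1mm/px; v left->image left
    H=np.full((180,224),-.0);
    iu=((.09-u[k])*1000).astype(int).clip(0,179);iv=((.112-v[k])*1000).astype(int).clip(0,223)
    for a,b,h in zip(iu,iv,w[k]): H[max(a-1,0):a+2,max(b-1,0):b+2]=np.maximum(H[max(a-1,0):a+2,max(b-1,0):b+2],h)
    im=cv2.applyColorMap((H/.07*255).clip(0,255).astype(np.uint8),cv2.COLORMAP_JET)
    cv2.imwrite(f"pics/h_{nm}.png",cv2.resize(im,None,fx=1.75,fy=1.75,interpolation=0))
    np.save(f"hp_{nm}.npy",np.c_[u,v,w][k])
E
python3 m2.py >/dev/null
python3 - <<'E'
import cv2,numpy as np
cv2.imwrite("pics/h.png",np.hstack([cv2.imread(f"pics/h_{n}.png") for n in("top","side")]))
for n in("top","side"):
    P=np.load(f"hp_{n}.npy")
    for lo,hi in((-.006,.006),(.006,.014),(.014,.022),(.022,.032),(.032,.044),(.044,.056),(.056,.075)):
        Q=P[(P[:,2]>lo)&(P[:,2]<hi)]
        print(n,lo,hi,len(Q),np.median(Q,0).round(4),Q.min(0).round(3),Q.max(0).round(3))
E
```

```text
top -0.006 0.006 3549 [ 0.0096 -0.0049 -0.    ] [-0.09  -0.112 -0.006] [0.09  0.112 0.006]
top 0.006 0.014 247 [0.0037 0.0199 0.0104] [-0.082 -0.101  0.006] [0.086 0.097 0.014]
top 0.014 0.022 30 [0.0126 0.0202 0.0148] [-0.025 -0.062  0.014] [0.047 0.056 0.022]
top 0.022 0.032 119 [ 0.0069 -0.0336  0.0272] [-0.036 -0.062  0.022] [0.052 0.035 0.032]
top 0.032 0.044 64 [ 0.004  -0.0318  0.0346] [-0.012 -0.06   0.032] [0.048 0.036 0.043]
top 0.044 0.056 79 [0.0014 0.0266 0.0484] [-0.02  -0.061  0.044] [0.048 0.036 0.056]
top 0.056 0.075 29 [ 0.0423 -0.0534  0.0667] [ 0.035 -0.06   0.057] [ 0.048 -0.045  0.07 ]
side -0.006 0.006 3099 [-0.0045 -0.0181 -0.0001] [-0.089 -0.112 -0.006] [0.09  0.112 0.006]
side 0.006 0.014 191 [-0.0013  0.0137  0.0098] [-0.083 -0.108  0.006] [0.085 0.103 0.014]
side 0.014 0.022 55 [0.005  0.0148 0.0182] [-0.028 -0.063  0.014] [0.052 0.03  0.022]
side 0.022 0.032 170 [ 0.0066 -0.0377  0.0274] [-0.034 -0.065  0.022] [0.049 0.024 0.032]
side 0.032 0.044 78 [ 0.003  -0.0303  0.0351] [-0.02  -0.062  0.032] [0.048 0.023 0.044]
side 0.044 0.056 86 [0.0021 0.0232 0.0483] [-0.02  -0.064  0.044] [0.048 0.036 0.056]
side 0.056 0.075 30 [ 0.0396 -0.0567  0.0654] [ 0.033 -0.063  0.057] [ 0.047 -0.047  0.069]
```

View pics/h.png

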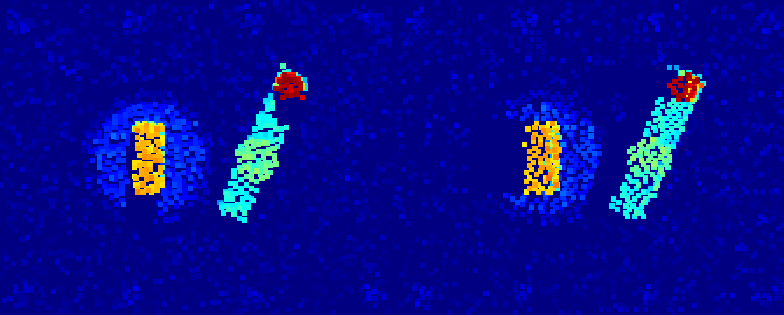

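Run:
```python
import cv2,numpy as np
from m2 import x,y,n
for nm in("top","side"):
    P=np.load(f"hp_{nm}.npy")
    Q=P[(P[:,2]>.046)&(P[:,2]<.052)&(P[:,1]>0)]
    print(nm,"bar",cv2.minAreaRect((Q[:,:2]*1000).astype(np.float32)),np.median(Q[:,2]),Q[:,:2].mean(0))
    Q=P[(P[:,2]>.064)&(P[:,1]<0)];print("post",Q.mean(0))
    Q=P[(P[:,2]>.025)&(P[:,2]<.0295)&(P[:,1]<0)];print("keeper",cv2.minAreaRect((Q[:,:2]*1000).astype(np.float32)),np.median(Q[:,2]))
    Q=P[(P[:,2]>.008)&(P[:,2]<.0135)&(abs(P[:,0])<.04)&(abs(P[:,1]-.026)<.04)];print("flange",cv2.minEnclosingCircle((Q[:,:2]*1000).astype(np.float32)),np.median(Q[:,2]))
c0=np.array([.590,.040,.122]);print("x",x,"y",y,"n",n,c0+.003*n+.0015*x+.0265*y)
```

```text
top face n [-0.4945  0.0657  0.8667] tilt 29.92 yaw -7.57 m [0.5925 0.0374 0.1236] 2948 rect ((-0.0032577216625213623, 0.002513609826564789), (0.18119186162948608, 0.22521479427814484), 0.4281725585460663) pct [[-0.0924 -0.1088]
 [ 0.0854  0.1141]]
 centre [0.5901 0.0402 0.122 ]
top shelf n [-0.3743 -0.0391  0.9265] tilt 22.1 yaw 5.96 m [0.4989 0.3005 0.0838] 1716 rect ((-0.008673489093780518, -0.006502680480480194), (0.25215357542037964, 0.10079603642225266), 0.19573864340782166) [[-0.1319 -0.0552]
 [ 0.1161  0.0436]]
 centre [0.4916 0.2932 0.0805]
side face n [-0.493   0.0639  0.8677] tilt 29.81 yaw -7.39 m [0.5877 0.0301 0.1213] 2558 rect ((0.002271004021167755, 0.06245143711566925), (0.33422860503196716, 0.17889496684074402), 89.80330657958984) pct [[-0.0873 -0.1036]
 [ 0.0904  0.1211]]
 centre [0.5976 0.0917 0.1224]
side shelf n [-0.3769 -0.0177  0.9261] tilt 22.16 yaw 2.69 m [0.4914 0.3042 0.0812] 1019 rect ((0.0008386075496673584, -0.010058090090751648), (0.25639447569847107, 0.10435494035482407), 3.4104807376861572) [[-0.12   -0.066 ]
 [ 0.1259  0.0433]]
 centre [0.4926 0.294
[... 377 characters left out ...]
1406), 64.9990463256836) 0.027219251262880523
flange ((-1.3624423742294312, 29.7276668548584), 33.88353729248047) 0.010700474790944187
side bar ((0.11524200439453125, 25.694133758544922), (19.06083106994629, 39.35411071777344), 88.27631378173828) 0.0487573517158063 [0.00044442 0.02628993]
post [ 0.04005978 -0.05451907  0.06671652]
keeper ((7.651752471923828, -40.08042526245117), (20.375219345092773, 89.7357406616211), 65.27818298339844) 0.02718157072355856
flange ((-2.772921562194824, 26.01519775390625), 34.24882888793945) 0.01054764411918392
x [ 0.85984588 -0.11283518  0.497929  ] y [0.1301117  0.99149934 0.        ] n [-0.49369628  0.06478639  0.8672178 ] [0.59325664 0.06629984 0.12534855]
```

```bash
cat > tgt.py <<'E'
from h import *
import sys,json
def frame(yaw,tilt):
    # yaw: azimuth (deg) of uphill dir; returns x,y,z axes
    a,t=np.radians(yaw),np.radians(tilt)
    x=np.array([np.cos(t)*np.cos(a),np.cos(t)*np.sin(a),np.sin(t)]);y=np.array([-np.sin(a),np.cos(a),0]);return np.c_[x,y,np.cross(x,y)]
FB=frame(-7.5,30.0); c0=np.array([.590,.040,.122]); BORE=c0+FB@[-.0003,.027,.003]
FS=frame(6.0,22.0); STOP=np.array([.492,.2937,.081])-FS@[.125,0,0]
FLIP=np.diag([-1.,1,-1])
def tool(F,roll=0): return F@Ro.from_euler('z',roll).as_matrix()@FLIP
def loadcmd(): d=json.load(open("cmd.json")); return np.array(d["p"]),np.array(d["R"])
def savecmd(p,R): json.dump({"p":list(p),"R":np.asarray(R).tolist()},open("cmd.json","w"))
def rel(p,R):
    p0,R0=loadcmd(); rv=Ro.from_matrix(R@R0.T).as_rotvec(); d=np.r_[np.asarray(p)-p0,rv]
    print("dp",d[:3].round(4),"rv",rv.round(4),"mm",np.linalg.norm(d[:3])*1e3,"deg",np.degrees(np.linalg.norm(rv)));return d
def apply(d): # after commanding
    p0,R0=loadcmd(); d=np.array(d,float); savecmd(p0+d[:3],Ro.from_rotvec(d[3:]).as_matrix()@R0)
def rows(d,n): 
    for i in range(1,n+1): print(" ".join(f"{v:.4f}" for v in d*i/n),end="; ")
    print()
E
python3 - <<'E'
from tgt import *
s=st(); savecmd([.289,.61,.231],Ro.from_quat([s["tcp_rot"][0],s["tcp_rot"][1],0,0]).as_matrix())
print("BORE",BORE,"STOP",STOP)
R=tool(FB); d=rel(BORE+FB@[0,0,.134],R);rows(d,10)
print(BORE+FB@[0,0,.134])
E
```

```text
t 0.95 p [0.2892 0.6099 0.2313] q [ 0.2196  0.9756 -0.     -0.    ] F [-0.1  0.   0.6] T [-0.01  0.04  0.04] o 1.0 j [ 0.978  0.286  1.577 -0.     1.279 -0.15 ]
BORE [0.59177945 0.06699871 0.12444808] STOP [0.37673692 0.28158536 0.03417418]
dp [ 0.2364 -0.5343  0.0095] rv [-0.1487 -0.5042  0.3047] mm 584.2792548268825 deg 34.81390558332382
0.0236 -0.0534 0.0009 -0.0149 -0.0504 0.0305; 0.0473 -0.1069 0.0019 -0.0297 -0.1008 0.0609; 0.0709 -0.1603 0.0028 -0.0446 -0.1513 0.0914; 0.0945 -0.2137 0.0038 -0.0595 -0.2017 0.1219; 0.1182 -0.2671 0.0047 -0.0744 -0.2521 0.1524; 0.1418 -0.3206 0.0057 -0.0892 -0.3025 0.1828; 0.1654 -0.3740 0.0066 -0.1041 -0.3529 0.2133; 0.1891 -0.4274 0.0076 -0.1190 -0.4034 0.2438; 0.2127 -0.4808 0.0085 -0.1339 -0.4538 0.2742; 0.2364 -0.5343 0.0095 -0.1487 -0.5042 0.3047; 
[0.52535265 0.07574397 0.24049548]
```

Request:
jog_arm(commands="0.02 -0.05 0.03 -0.015 -0.05 0.03; 0.045 -0.1 0.05 -0.03 -0.1 0.061; 0.07 -0.155 0.05 -0.045 -0.151 0.091; 0.095 -0.21 0.05 -0.06 -0.202 0.122; 0.118 -0.265 0.05 -0.074 -0.252 0.152; 0.142 -0.32 0.05 -0.089 -0.3025 0.183; 0.165 -0.374 0.045 -0.104 -0.353 0.213; 0.189 -0.427 0.035 -0.119 -0.403 0.244; 0.213 -0.481 0.02 -0.134 -0.454 0.274; 0.2364 -0.5343 0.0095 -0.1487 -0.5042 0.3047; 0.2364 -0.5343 0.0095 -0.1487 -0.5042 0.3047; 0.2364 -0.5343 0.0095 -0.1487 -0.5042 0.3047; 0.2364 -0.5343 0.0095 -0.1487 -0.5042 0.3047", gripper=45)

```text
time: 2.58
eef_pos: [0.5257, 0.0769, 0.2416]
tcp_rot: [0.062, 0.964, -0.017, 0.259]
contact_force: [0.1, -0.0, -0.3]
opening: 0.448
```

Run:
```python
from tgt import *
apply([0.2364,-0.5343,0.0095,-0.1487,-0.5042,0.3047])
c=cam("wrist"); s=st()
pts=proj(c,[BORE,BORE+FB@[0,0,.008],BORE+FB@[.02,0,.046],BORE+FB@[-.02,0,.046],BORE+FB@[.0,-.008,.046],BORE+FB@[0,.008,.046]]+[BORE+FB@[.032*np.cos(a),.032*np.sin(a),.008] for a in np.arange(0,6.28,.785)])
crop(c,0,0,640,400,"w1.png",1,pts)
X=cloud(c); L=(X-BORE)@FB
k=(L[...,2]>.042)&(L[...,2]<.05)&(abs(L[...,0])<.04)&(abs(L[...,1])<.03)
Q=L[k]; print("bar top",cv2.minAreaRect((Q[:,:2]*1000).astype(np.float32)),np.median(Q[:,2]),len(Q))
k=(abs(L[...,2]-.008)<.003)&(np.hypot(L[...,0],L[...,1])<.045);Q=L[k];print(cv2.minEnclosingCircle((Q[:,:2]*1000).astype(np.float32)),np.median(Q[:,2]))
k=(abs(L[...,2]+.003)<.002)&(abs(L[...,0])<.07)&(abs(L[...,1])<.07);Q=L[k];print(len(Q),np.linalg.lstsq(np.c_[Q[:,:2],np.ones(len(Q))],Q[:,2],rcond=None)[0])
```

```text
t 2.62 p [0.5256 0.0771 0.2415] q [ 0.062   0.9638 -0.0165  0.2588] F [-0.6  0.3  0.4] T [0.06 0.25 0.02] o 0.448 j [-0.02  -0.31   2.21  -0.082  0.721 -1.415]
bar top ((0.7526473999023438, -0.14036846160888672), (39.49022674560547, 15.834659576416016), 0.4797370731830597) 0.046389000941063616 1337
((0.9862280488014221, -0.007413324899971485), 31.901552200317383) 0.008531078641968901
18717 [-0.00064946  0.0003733  -0.00255657]
```

View pics/w1.png

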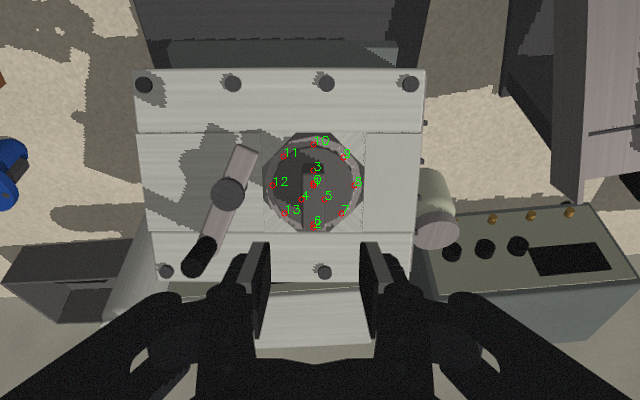

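```bash
sed -i 's/-.0003,.027,.003\]/.0005,.0269,.003]/' tgt.py
python3 - <<'E'
from tgt import *
s=st(); R=Ro.from_quat(s["tcp_rot"]).as_matrix(); print("tool err in bore frame", np.degrees(Ro.from_matrix(tool(FB).T@R).as_rotvec()))
print((s["eef_pos"]-BORE)@FB)
d=rel(BORE+FB@[0,0,.014],tool(FB));rows(d,6)
E
```

```text
t 2.62 p [0.5256 0.0771 0.2415] q [ 0.062   0.9638 -0.0165  0.2588] F [-0.6  0.3  0.4] T [0.06 0.25 0.02] o 0.448 j [-0.02  -0.31   2.21  -0.082  0.721 -1.415]
tool err in bore frame [-0.08565766 -0.05489999 -0.11438847]
[-0.00019439  0.00147159  0.13486343]
dp [ 0.0601 -0.008  -0.1035] rv [-0. -0.  0.] mm 119.97994562615774 deg 0.002109049149544894
0.0100 -0.0013 -0.0173 -0.0000 -0.0000 0.0000; 0.0200 -0.0027 -0.0345 -0.0000 -0.0000 0.0000; 0.0301 -0.0040 -0.0518 -0.0000 -0.0000 0.0000; 0.0401 -0.0053 -0.0690 -0.0000 -0.0000 0.0000; 0.0501 -0.0066 -0.0863 -0.0000 -0.0000 0.0000; 0.0601 -0.0080 -0.1035 -0.0000 -0.0000 0.0000;
```

Request:
jog_arm(commands="0.02 -0.0027 -0.0345 0 0 0; 0.04 -0.0053 -0.069 0 0 0; 0.0501 -0.0067 -0.0863 0 0 0; 0.0601 -0.008 -0.1035 0 0 0; 0.0601 -0.008 -0.1035 0 0 0; 0.0601 -0.008 -0.1035 0 0 0")

```text
time: 3.38
eef_pos: [0.5859, 0.0686, 0.1382]
tcp_rot: [0.062, 0.964, -0.017, 0.259]
contact_force: [-0.9, -0.9, 0.4]
opening: 0.45
```

Run:
```python
from tgt import *
apply([.0601,-.008,-.1035,0,0,0])
s=st();print((s["eef_pos"]-BORE)@FB)
```

```text
t 3.38 p [0.5859 0.0686 0.1382] q [ 0.0625  0.9638 -0.0167  0.2588] F [-0.9 -0.9  0.4] T [-0.01  0.26 -0.01] o 0.45 j [-0.035 -0.023  2.17  -0.103  0.474 -1.398]
[0.00084786 0.00089264 0.01496338]
```

Request:
jog_arm(commands="-0.0007 -0.001 -0.0004 0 0 0; -0.0007 -0.001 -0.0004 0 0 0; -0.0007 -0.001 -0.0004 0 0 0; -0.0007 -0.001 -0.0004 0 0 0; -0.0007 -0.001 -0.0004 0 0 0", gripper=0, grip_force=60)

```text
time: 4.0
eef_pos: [0.5851, 0.067, 0.1383]
tcp_rot: [0.063, 0.964, -0.017, 0.259]
contact_force: [-6.1, 2.9, 6.0]
opening: 0.174
```

Run:
```python
from tgt import *
apply([-.0007,-.001,-.0004,0,0,0])
s=st();print((s["eef_pos"]-BORE)@FB)
p,R=loadcmd();d=rel(p+FB@[0,0,.11],R);rows(d,5)
```

```text
t 4.0 p [0.5851 0.067  0.1383] q [ 0.063   0.9637 -0.0167  0.2589] F [-6.1  2.9  6. ] T [0.29 0.48 0.16] o 0.174 j [-0.039 -0.025  2.172 -0.1    0.474 -1.402]
[ 0.0003809  -0.00075148  0.0152648 ]
dp [-0.0545  0.0072  0.0953] rv [0. 0. 0.] mm 109.99999999999999 deg 0.0
-0.0109 0.0014 0.0191 0.0000 0.0000 0.0000; -0.0218 0.0029 0.0381 0.0000 0.0000 0.0000; -0.0327 0.0043 0.0572 0.0000 0.0000 0.0000; -0.0436 0.0057 0.0762 0.0000 0.0000 0.0000; -0.0545 0.0072 0.0953 0.0000 0.0000 0.0000;
```

Request:
jog_arm(commands="-0.006 0.0008 0.0105 0 0 0; -0.0164 0.0022 0.0286 0 0 0; -0.0327 0.0043 0.0572 0 0 0; -0.0545 0.0072 0.0953 0 0 0; -0.0545 0.0072 0.0953 0 0 0; -0.0545 0.0072 0.0953 0 0 0")

```text
time: 4.75
eef_pos: [0.5295, 0.0736, 0.2303]
tcp_rot: [0.063, 0.964, -0.017, 0.257]
contact_force: [-0.3, -0.8, -3.6]
opening: 0.176
```

Run:
```python
from tgt import *
apply([-.0545,.0072,.0953,0,0,0])
s=st()
c=cam("wrist"); crop(c,0,0,640,400,"w2.png",1)
c=cam("side"); crop(c,180,100,340,220,"s2.png",5)
# keyway look
X=cloud(cam("wrist"))
# shelf target: plug z-axis along FS z. TCP is .0143-? above hub -> plug z at TCP
pz=.030+ (.0149)   # flange underside z30 at hub top
print("STOP",STOP)
for h in(.06,.006):
    d=rel(STOP+FS@[.135,0,pz+h],tool(FS));rows(d,8)
```

```text
t 4.75 p [0.5295 0.0736 0.2303] q [ 0.0633  0.9643 -0.0171  0.2567] F [-0.3 -0.8 -3.6] T [0.1  0.57 0.03] o 0.176 j [-0.027 -0.287  2.214 -0.081  0.699 -1.418]
STOP [0.37673692 0.28158536 0.03417418]
dp [-0.0682  0.2167 -0.0499] rv [0.0018 0.1399 0.2352] mm 232.54519534869485 deg 15.682882262692635
-0.0085 0.0271 -0.0062 0.0002 0.0175 0.0294; -0.0170 0.0542 -0.0125 0.0005 0.0350 0.0588; -0.0256 0.0812 -0.0187 0.0007 0.0525 0.0882; -0.0341 0.1083 -0.0249 0.0009 0.0700 0.1176; -0.0426 0.1354 -0.0312 0.0011 0.0875 0.1470; -0.0511 0.1625 -0.0374 0.0014 0.1049 0.1764; -0.0596 0.1896 -0.0437 0.0016 0.1224 0.2058; -0.0682 0.2167 -0.0499 0.0018 0.1399 0.2352; 
dp [-0.048   0.2188 -0.1   ] rv [0.0018 0.1399 0.2352] mm 245.2815934415461 deg 15.682882262692635
-0.0060 0.0273 -0.0125 0.0002 0.0175 0.0294; -0.0120 0.0547 -0.0250 0.0005 0.0350 0.0588; -0.0180 0.0820 -0.0375 0.0007 0.0525 0.0882; -0.0240 0.1094 -0.0500 0.0009 0.0700 0.1176; -0.0300 0.1367 -0.0625 0.0011 0.0875 0.1470; -0.0360 0.1641 -0.0750 0.0014 0.1049 0.1764; -0.0420 0.1914 -0.0875 0.0016 0.1224 0.2058; -0.0480 0.2188 -0.1000 0.0018 0.1399 0.2352;
```

View pics/w2.png

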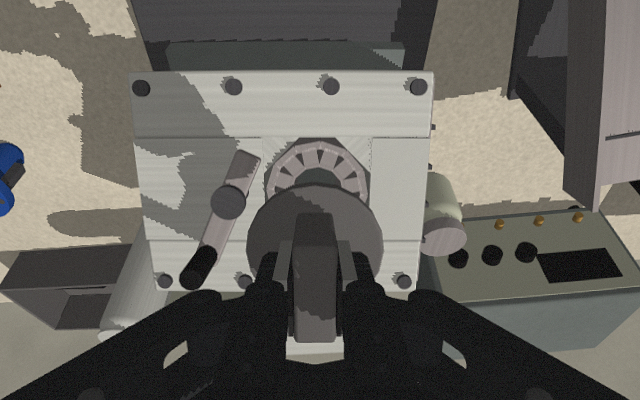

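View pics/s2.png

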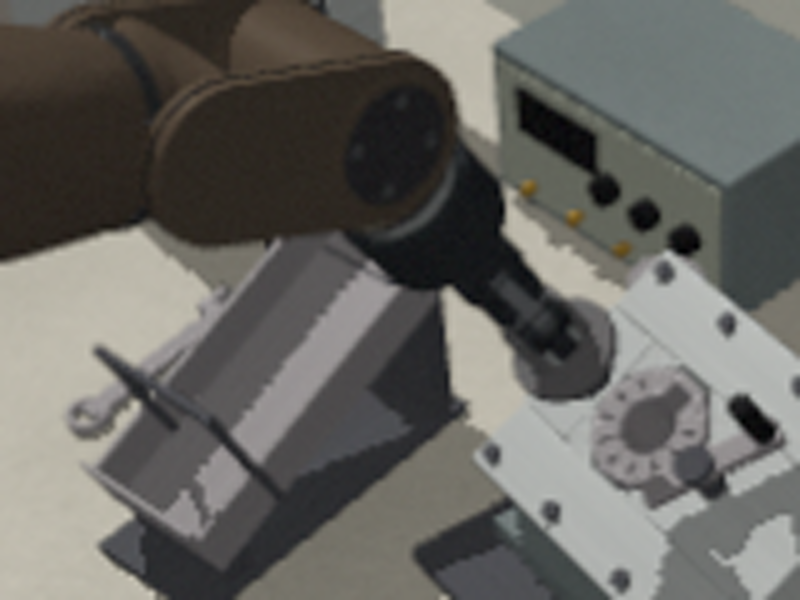

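The plug is out. Side crop (685,385) shows the keyway as the dark notch to the right of uphill. Next I move the plug over the shelf.

Request:
jog_arm(commands="-0.0085 0.0271 0.01 0.0002 0.0175 0.0294; -0.02 0.07 0.01 0.0006 0.045 0.0755; -0.0341 0.1083 0.0 0.0009 0.07 0.1176; -0.048 0.15 -0.012 0.0013 0.098 0.1646; -0.06 0.19 -0.03 0.0016 0.1224 0.2058; -0.0682 0.2167 -0.0499 0.0018 0.1399 0.2352; -0.0682 0.2167 -0.0499 0.0018 0.1399 0.2352; -0.0682 0.2167 -0.0499 0.0018 0.1399 0.2352")

```text
time: 5.9
eef_pos: [0.4625, 0.2901, 0.1817]
tcp_rot: [-0.051, 0.98, 0.01, 0.19]
contact_force: [-0.5, 0.9, -2.8]
opening: 0.179
```

Run:
```python
from tgt import *
apply([-0.0682,0.2167,-0.0499,0.0018,0.1399,0.2352])
s=st();print("in stop frame",(s["eef_pos"]-STOP)@FS)
c=cam("side"); 
pts=proj(c,[STOP]+[STOP+FS@v for v in([0,.046,0],[0,-.046,0],[.25,.046,0],[.25,-.046,0],[.055,.046,.1],[.055,-.046,.1],[.13,0,0],[.135,0,.044],[.25,-.046,.036])])
crop(c,180,100,300,220,"s3.png",5,pts)
X=cloud(c).reshape(-1,3);L=(X-STOP)@FS
k=(abs(L[:,2])<.006)&(L[:,0]>.01)&(L[:,0]<.24)&(abs(L[:,1])<.04);Q=L[k];print(len(Q),np.linalg.lstsq(np.c_[Q[:,:2],np.ones(len(Q))],Q[:,2],rcond=None)[0])
c=cam("wrist"); crop(c,0,0,640,400,"w3.png",1,proj(c,[STOP]+[STOP+FS@v for v in([0,.046,0],[0,-.046,0],[.25,.046,0],[.25,-.046,0],[.055,.046,.1],[.055,-.046,.1],[.25,.046,.036],[.25,-.046,.036])]))
X=cloud(c).reshape(-1,3);L=(X-STOP)@FS
k=(abs(L[:,2])<.006)&(L[:,0]>.14)&(L[:,0]<.24)&(abs(L[:,1])<.04);Q=L[k];print(len(Q),np.linalg.lstsq(np.c_[Q[:,:2],np.ones(len(Q))],Q[:,2],rcond=None)[0])
for lo in(.16,.18,.2,.22):
    Q=L[(L[:,0]>lo)&(L[:,0]<lo+.02)&(abs(L[:,2])<.004)&(abs(L[:,1])<.06)]; print("floor",lo,Q[:,1].min(),Q[:,1].max())
    Q=L[(L[:,0]>lo)&(L[:,0]<lo+.02)&(L[:,2]>.033)&(L[:,2]<.039)&(abs(L[:,1])<.07)]; print("  wall tops",np.sort(Q[:,1])[[0,-1]] if len(Q) else 0, np.median(Q[Q[:,1]>0,1]),np.median(Q[Q[:,1]<0,1]))
```

```text
t 5.9 p [0.4625 0.2901 0.1817] q [-0.0513  0.9804  0.0096  0.1902] F [-0.5  0.9 -2.8] T [-0.03  0.38  0.01] o 0.179 j [ 0.43  -0.121  2.141 -0.174  0.765 -1.141]
in stop frame [ 0.13521864 -0.00046675  0.10450391]
952 [ 0.00036567 -0.01158525 -0.00019729]
55 [-0.06126918  0.00488262  0.00937639]
floor 0.16 0.047563782432115474 0.04837345007025755
  wall tops [-0.04801792  0.05250608] 0.04975971719788 -0.04621828802480605
floor 0.18 0.04749235386480684 0.0487684203428609
  wall tops [-0.04810136  0.05204535] 0.049505853469995774 -0.04596528813242579
floor 0.2 0.045854637278732686 0.04873730095941757
  wall tops 0 nan nan
  return _methods._mean(a, axis=axis, dtype=dtype,
  ret = ret.dtype.type(ret / rcount)
Traceback (most recent call last):
ValueError: zero-size array to reduction operation minimum which has no identity
```

View pics/s3.png

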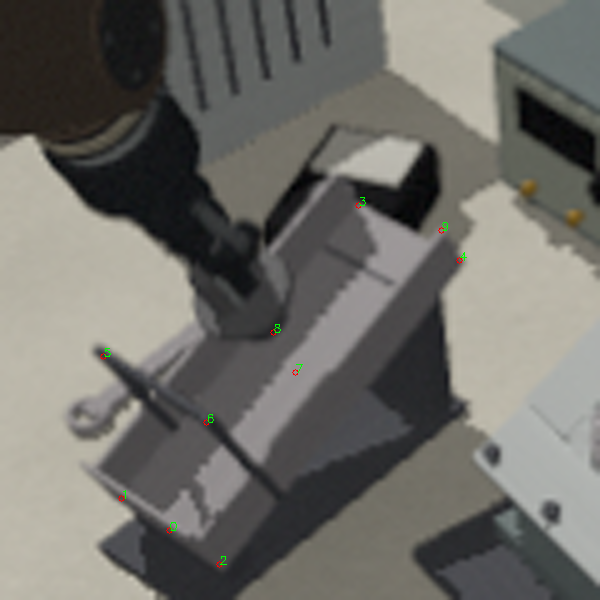

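View pics/w3.png

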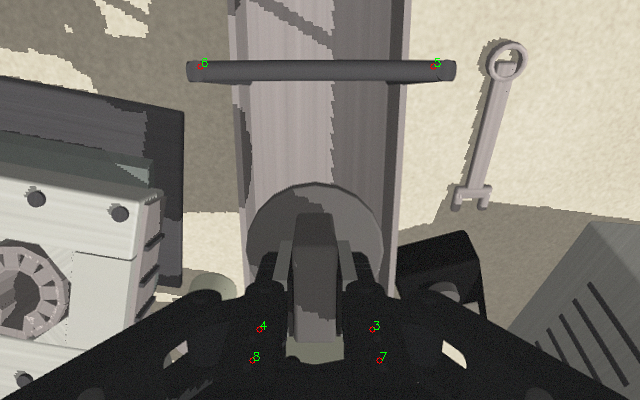

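Request:
jog_arm(commands="0.006 0.0006 -0.015 0 0 0; 0.013 0.0014 -0.033 0 0 0; 0.0201 0.0025 -0.0501 0 0 0; 0.0201 0.0025 -0.0501 0 0 0; 0.0205 0.0025 -0.0515 0 0 0;  0.0211 0.0025 -0.0528 0 0 0; 0.0211 0.0025 -0.0528 0 0 0")

```text
time: 6.88
eef_pos: [0.4836, 0.2931, 0.1301]
tcp_rot: [-0.051, 0.98, 0.01, 0.191]
contact_force: [-0.7, 1.2, -2.7]
opening: 0.176
```

Run:
```python
from tgt import *
apply([0.0211,.0025,-.0528,0,0,0])
s=st();print("in stop frame",(s["eef_pos"]-STOP)@FS)
c=cam("wrist"); crop(c,0,0,640,400,"w4.png",1)
c=cam("side"); crop(c,180,100,300,220,"s4.png",5)
```

```text
t 6.88 p [0.4836 0.2931 0.1301] q [-0.0514  0.9802  0.0102  0.191 ] F [-0.7  1.2 -2.7] T [-0.04  0.4   0.03] o 0.176 j [ 0.417 -0.005  2.136 -0.191  0.65  -1.127]
in stop frame [0.13559056 0.00031824 0.04872229]
```

View pics/s4.png

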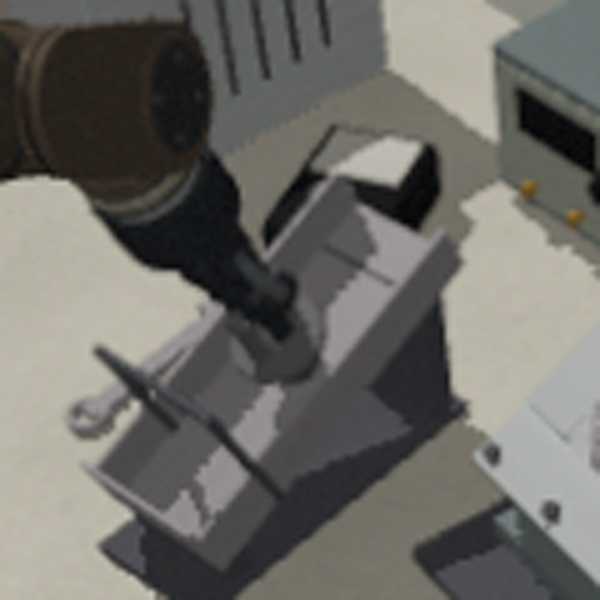

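Request:
jog_arm(commands="0.0004 0 -0.001 0 0 0; 0.0008 0.0001 -0.002 0 0 0; 0.0011 0.0001 -0.003 0 0 0; 0.0011 0.0001 -0.003 0 0 0")

```text
time: 7.48
eef_pos: [0.4844, 0.2932, 0.1271]
tcp_rot: [-0.051, 0.98, 0.01, 0.19]
contact_force: [-4.3, -2.0, 2.1]
opening: 0.174
```

Request:
jog_arm(commands="0.0011 0.0001 -0.0025 0 0 0; 0.0011 0.0001 -0.0025 0 0 0; 0.0011 0.0001 -0.0025 0 0 0; 0.0011 0.0001 -0.0025 0 0 0", gripper=50)

```text
time: 7.98
eef_pos: [0.4858, 0.2933, 0.1242]
tcp_rot: [-0.051, 0.98, 0.01, 0.191]
contact_force: [-0.3, -0.1, -0.1]
opening: 0.502
```

Run:
```python
from tgt import *
apply([0.0011,.0001,-.0025,0,0,0])
s=st();print("in stop frame",(s["eef_pos"]-STOP)@FS)
c=cam("wrist"); crop(c,0,0,640,400,"w5.png",1)
c=cam("side"); crop(c,180,100,300,220,"s5.png",5)
```

```text
t 7.97 p [0.4858 0.2933 0.1242] q [-0.0513  0.9802  0.0101  0.1908] F [-0.3 -0.1 -0.1] T [0.   0.17 0.01] o 0.502 j [ 0.415  0.009  2.135 -0.193  0.638 -1.126]
in stop frame [0.13542617 0.00020323 0.04236571]
```

View pics/s5.png

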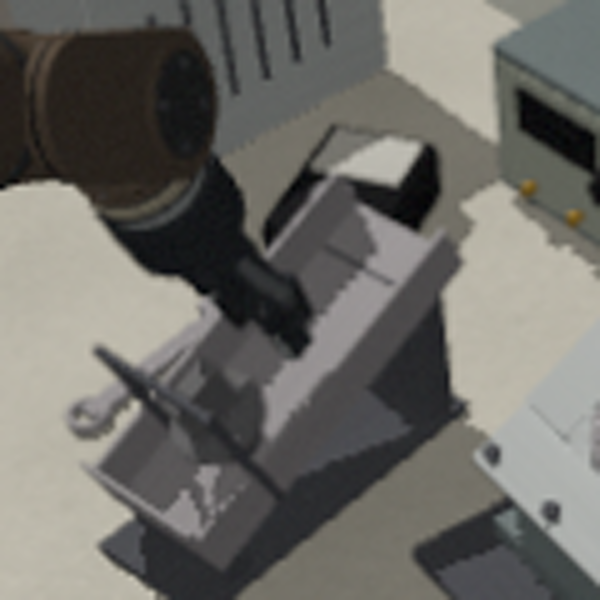

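View pics/w5.png

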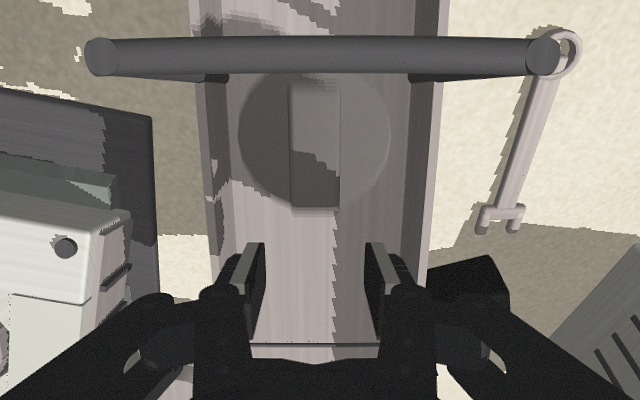

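The plug is standing upright and sliding under the bar. I'll lift clear along the floor normal and measure the shaft from the first pictures.

Request:
jog_arm(commands="-0.01 -0.001 0.025 0 0 0; -0.025 -0.0026 0.062 0 0 0; -0.045 -0.0047 0.112 0 0 0; -0.056 -0.0059 0.14 0 0 0")

```text
time: 8.57
eef_pos: [0.4296, 0.2877, 0.2674]
tcp_rot: [-0.051, 0.98, 0.011, 0.193]
contact_force: [0.8, -0.4, -0.2]
opening: 0.496
```

Run:
```python
from tgt import *
apply([-.056,-.0059,.14,0,0,0])
st()
c=cam("side"); crop(c,180,100,300,220,"s6.png",4)
C={n:np.load(n+"0.npy",allow_pickle=True).item() for n in["top","side"]}
for nm,b in(("top",(370,205,425,260)),("side",(345,265,400,320))):
    X=cloud(C[nm])[b[1]:b[3],b[0]:b[2]].reshape(-1,3)
    Q=X[(X[:,2]>.116)&(X[:,2]<.130)];print(nm,"bartop",cv2.minAreaRect((Q[:,:2]*1000).astype(np.float32)),np.median(Q[:,2]),len(Q))
    Q=X[(X[:,2]>.079)&(X[:,2]<.089)];print(nm,"collar",cv2.minEnclosingCircle((Q[:,:2]*1000).astype(np.float32)),np.median(Q[:,2]),len(Q))
    Q=X[(X[:,2]>.026)&(X[:,2]<.034)];print(nm,"stand",cv2.minAreaRect((Q[:,:2]*1000).astype(np.float32)),np.median(Q[:,2]),len(Q))
c=C["top"];crop(c,380,210,420,250,"t_sh2.png",15)
# dot pixel
g=c["frame"][210:250,380:420].sum(-1);
```

```text
t 8.57 p [0.4296 0.2877 0.2674] q [-0.0514  0.9799  0.0109  0.1926] F [ 0.8 -0.4 -0.2] T [-0.01  0.19  0.06] o 0.496 j [ 0.457 -0.284  2.115 -0.159  0.949 -1.15 ]
top bartop ((469.0519104003906, -281.0518798828125), (36.55083465576172, 16.9401912689209), 30.448400497436523) 0.12094964345849302 71
top collar ((470.6532287597656, -280.05926513671875), 36.092342376708984) 0.0829161667574107 304
top stand ((469.2515869140625, -279.6658020019531), (91.65367889404297, 87.8773193359375), 76.86603546142578) 0.029330840843010735 304
side bartop ((467.63934326171875, -281.6654357910156), (40.130191802978516, 15.792339324951172), 28.713468551635742) 0.12059914630305144 92
side collar ((468.22918701171875, -280.9691467285156), 36.93537521362305) 0.08258868791721305 417
side stand ((503.4158630371094, -289.84979248046875), (91.51447296142578, 163.76402282714844), 75.69781494140625) 0.029332479417229072 545
```

View pics/s6.png

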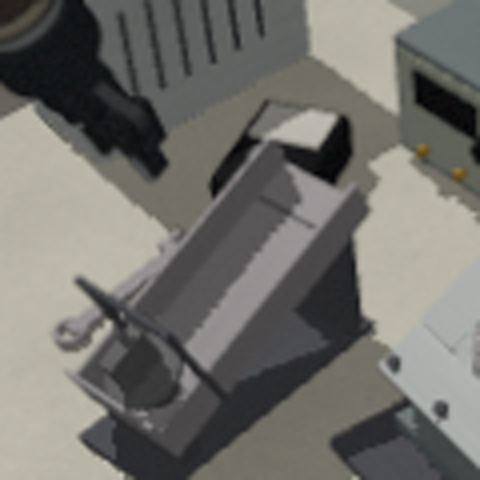

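View pics/t_sh2.png

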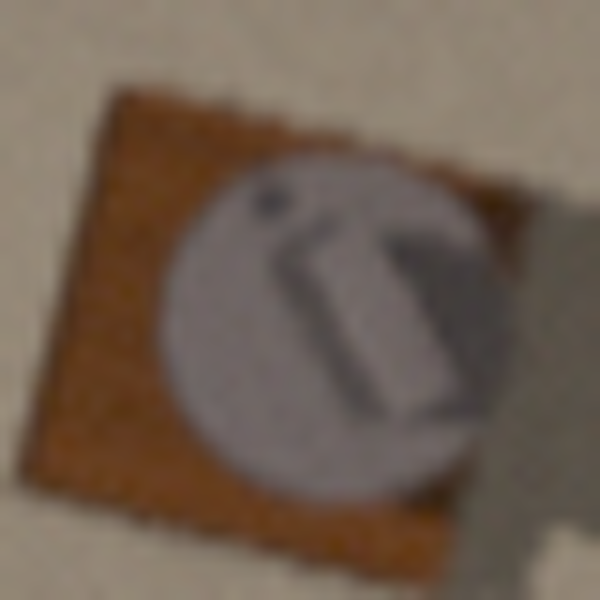

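The plug is standing at the stop (side crop 145,380). The shaft's bar points along about 29.5° with the dot on the +x+y end. Now the keyway angle.

Run:
```python
from tgt import *
s=get_state()
ims=[]
for nm in("side","top","wrist"):
    c=cam(nm)
    if nm=="wrist":
        R=Ro.from_quat(s["tcp_rot"]).as_matrix(); print("cam in tool",R.T@(-c["R"].T@c["t"]-s["eef_pos"]), "cam z in tool",R.T@c["R"][2])
        continue
    # rectify: bore-plane 120x120 mm, uphill up, y left
    g=np.linspace(.05,-.05,400); U,V=np.meshgrid(g,g,indexing='ij')
    P=BORE+U[...,None]*FB[:,0]+V[...,None]*FB[:,1]
    q=proj(c,P).reshape(400,400,2).astype(np.float32)
    im=cv2.remap(c["frame"],q[...,0],q[...,1],cv2.INTER_CUBIC)[:,:,::-1].copy()
    cv2.circle(im,(200,200),76,(0,0,255),1);cv2.circle(im,(200,200),152,(0,255,0),1)
    ims.append(im)
cv2.imwrite("pics/hub.png",np.hstack(ims))
```

```text
cam in tool [ 0.07152634 -0.0004345  -0.13904781] cam z in tool [-0.27164929 -0.00209263  0.96239404]
```

View pics/hub.png

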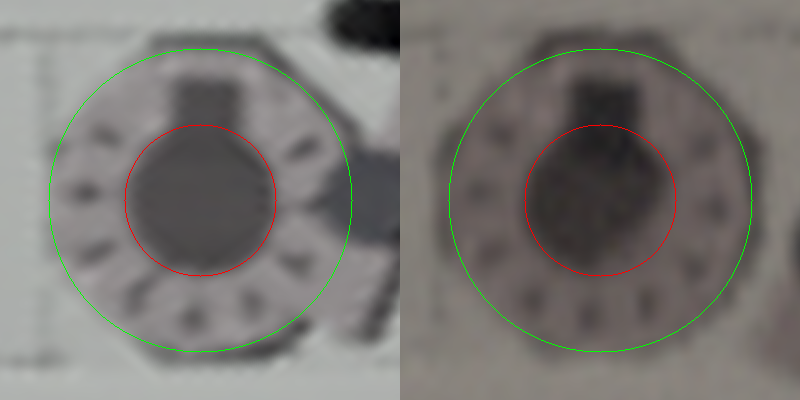

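Run:
```python
from tgt import *
RS=tool(frame(29.5-180,0)); 
d=rel([.4685,-.281,.22],RS);rows(d,18)
```

```text
dp [ 0.0402 -0.5683 -0.0467] rv [ 0.508   0.1626 -2.6866] mm 571.6308424149278 deg 156.9352742224599
0.0022 -0.0316 -0.0026 0.0282 0.0090 -0.1493; 0.0045 -0.0631 -0.0052 0.0564 0.0181 -0.2985; 0.0067 -0.0947 -0.0078 0.0847 0.0271 -0.4478; 0.0089 -0.1263 -0.0104 0.1129 0.0361 -0.5970; 0.0112 -0.1579 -0.0130 0.1411 0.0452 -0.7463; 0.0134 -0.1894 -0.0156 0.1693 0.0542 -0.8955; 0.0156 -0.2210 -0.0182 0.1976 0.0632 -1.0448; 0.0179 -0.2526 -0.0208 0.2258 0.0723 -1.1940; 0.0201 -0.2842 -0.0233 0.2540 0.0813 -1.3433; 0.0223 -0.3157 -0.0259 0.2822 0.0903 -1.4926; 0.0246 -0.3473 -0.0285 0.3105 0.0994 -1.6418; 0.0268 -0.3789 -0.0311 0.3387 0.1084 -1.7911; 0.0290 -0.4104 -0.0337 0.3669 0.1174 -1.9403; 0.0313 -0.4420 -0.0363 0.3951 0.1265 -2.0896; 0.0335 -0.4736 -0.0389 0.4234 0.1355 -2.2388; 0.0357 -0.5052 -0.0415 0.4516 0.1445 -2.3881; 0.0380 -0.5367 -0.0441 0.4798 0.1536 -2.5373; 0.0402 -0.5683 -0.0467 0.5080 0.1626 -2.6866;
```

Request:
jog_arm(commands="0.0022 -0.0316 0.0 0.0282 0.009 -0.1493; 0.0045 -0.0631 0.0 0.0564 0.0181 -0.2985; 0.0067 -0.0947 0.0 0.0847 0.0271 -0.4478; 0.0089 -0.1263 0.0 0.1129 0.0361 -0.597; 0.0112 -0.1579 0.0 0.1411 0.0452 -0.7463; 0.0134 -0.1894 0.0 0.1693 0.0542 -0.8955; 0.0156 -0.221 0.0 0.1976 0.0632 -1.0448; 0.0179 -0.2526 0.0 0.2258 0.0723 -1.194; 0.0201 -0.2842 0.0 0.254 0.0813 -1.3433; 0.0223 -0.3157 0.0 0.2822 0.0903 -1.4926; 0.0246 -0.3473 0.0 0.3105 0.0994 -1.6418; 0.0268 -0.3789 0.0 0.3387 0.1084 -1.7911; 0.029 -0.4104 0.0 0.3669 0.1174 -1.9403; 0.0313 -0.442 -0.01 0.3951 0.1265 -2.0896; 0.0335 -0.4736 -0.02 0.4234 0.1355 -2.2388; 0.0357 -0.5052 -0.03 0.4516 0.1445 -2.3881; 0.038 -0.5367 -0.04 0.4798 0.1536 -2.5373; 0.0402 -0.5683 -0.0467 0.508 0.1626 -2.6866; 0.0402 -0.5683 -0.0467 0.508 0.1626 -2.6866; 0.0402 -0.5683 -0.0467 0.508 0.1626 -2.6866", gripper=45)

```text
time: 11.28
eef_pos: [0.4691, -0.2803, 0.2154]
tcp_rot: [0.967, 0.255, -0.001, -0.002]
contact_force: [0.2, 1.0, -0.5]
opening: 0.448
```

Run:
```python
from tgt import *
apply([0.0402,-.5683,-.0467,.508,.1626,-2.6866])
s=st();R=Ro.from_quat(s["tcp_rot"]).as_matrix();p,Rc=loadcmd();print(p,np.degrees(Ro.from_matrix(Rc.T@R).as_rotvec()))
c=cam("wrist"); 
X=cloud(c).reshape(-1,3);X=X[(np.hypot(X[:,0]-.468,X[:,1]+.281)<.06)]
Q=X[(X[:,2]>.117)&(X[:,2]<.127)];print("bartop",cv2.minAreaRect((Q[:,:2]*1000).astype(np.float32)),np.median(Q[:,2]),len(Q))
Q=X[(X[:,2]>.079)&(X[:,2]<.089)&(np.hypot(X[:,0]-.468,X[:,1]+.281)<.045)];print("collar",cv2.minEnclosingCircle((Q[:,:2]*1000).astype(np.float32)),np.median(Q[:,2]),len(Q),np.linalg.lstsq(np.c_[Q[:,:2],np.ones(len(Q))],Q[:,2],rcond=None)[0])
crop(c,0,0,640,400,"w7.png",1)
```

```text
t 11.28 p [ 0.4691 -0.2803  0.2154] q [ 9.670e-01  2.549e-01 -9.000e-04 -1.500e-03] F [ 0.2  1.  -0.5] T [ 0.05 -0.03 -0.03] o 0.448 j [-0.724  0.019  1.907  0.     1.219  0.331]
[ 0.4685 -0.281   0.22  ] [ 0.19264829 -0.05471268 -0.03968324]
bartop ((470.10162353515625, -280.48638916015625), (39.78474044799805, 15.99870491027832), 29.120555877685547) 0.12236987927829526 1301
collar ((469.947021484375, -280.63360595703125), 35.84933853149414) 0.08449223051556812 4702 [-0.00038466 -0.0005247   0.08451126]
```

View pics/w7.png

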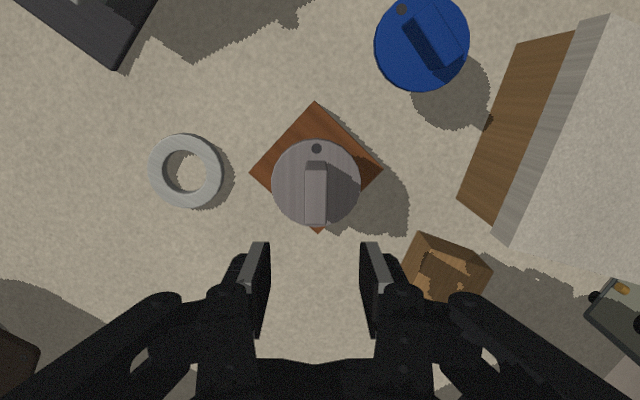

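Request:
jog_arm(commands="0.0015 0.0005 -0.04 0 0 -0.007; 0.0015 0.0005 -0.08 0 0 -0.007; 0.0015 0.0005 -0.1 0 0 -0.007; 0.0015 0.0005 -0.11 0 0 -0.007; 0.0015 0.0005 -0.11 0 0 -0.007; 0.0015 0.0005 -0.11 0 0 -0.007")

```text
time: 12.08
eef_pos: [0.4721, -0.2809, 0.1088]
tcp_rot: [0.968, 0.251, 0.001, 0.001]
contact_force: [-0.1, -0.1, 0.4]
opening: 0.451
```

Request:
jog_arm(commands="-0.0015 0.0003 -0.01 0 0 0; -0.0015 0.0003 -0.0205 0 0 0; -0.0015 0.0003 -0.0205 0 0 0; -0.0015 0.0003 -0.0205 0 0 0")

```text
time: 12.58
eef_pos: [0.4697, -0.2802, 0.0867]
tcp_rot: [0.968, 0.251, -0.0, -0.0]
contact_force: [0.4, 0.0, 0.3]
opening: 0.446
```

Run:
```python
from tgt import *
apply([0.0015,.0005,-.11,0,0,-.007]);apply([-.0015,.0003,-.0205,0,0,0])
p,R=loadcmd();print(p);[st() for _ in range(3)]
c=cam("wrist");st()
crop(c,0,0,640,400,"w8.png",1)
```

```text
[ 0.4685 -0.2802  0.0895]
t 12.57 p [ 0.4697 -0.2802  0.0867] q [ 9.679e-01  2.512e-01 -1.000e-04 -1.000e-04] F [0.4 0.  0.3] T [-0.02  0.02 -0.03] o 0.446 j [-0.723  0.175  1.997 -0.     0.97   0.34 ]
t 12.57 p [ 0.4697 -0.2802  0.0867] q [ 9.679e-01  2.512e-01 -1.000e-04 -1.000e-04] F [0.4 0.  0.3] T [-0.02  0.02 -0.03] o 0.446 j [-0.723  0.175  1.997 -0.     0.97   0.34 ]
t 12.57 p [ 0.4697 -0.2802  0.0867] q [ 9.679e-01  2.512e-01 -1.000e-04 -1.000e-04] F [0.4 0.  0.3] T [-0.02  0.02 -0.03] o 0.446 j [-0.723  0.175  1.997 -0.     0.97   0.34 ]
t 12.62 p [ 0.4699 -0.2804  0.0869] q [9.679e-01 2.512e-01 1.000e-04 1.000e-04] F [-0.1 -0.4 -0.2] T [ 0.05  0.01 -0.03] o 0.448 j [-0.723  0.175  1.996 -0.     0.97   0.34 ]
```

View pics/w8.png

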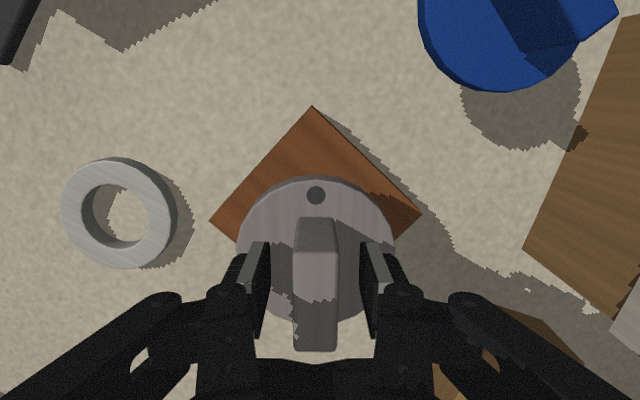

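Request:
jog_arm(commands="0 0 0.002 0 0 0; 0 0 0.002 0 0 0; 0 0 0.002 0 0 0; 0 0 0.002 0 0 0; 0 0 0.002 0 0 0; 0 0 0.002 0 0 0", gripper=0, grip_force=80)

```text
time: 13.38
eef_pos: [0.4703, -0.2806, 0.0896]
tcp_rot: [0.968, 0.251, 0.0, 0.001]
contact_force: [-0.4, 0.7, 5.3]
opening: 0.175
```

Run:
```python
from tgt import *
apply([0,0,.002,0,0,0])
st()
```

```text
t 13.38 p [ 0.4703 -0.2806  0.0896] q [9.679e-01 2.512e-01 4.000e-04 6.000e-04] F [-0.4  0.7  5.3] T [0.05 0.06 0.03] o 0.175 j [-0.723  0.171  1.995  0.     0.974  0.34 ]
```

Run:
```python
from tgt import *
phi=np.radians(-3.5)
d=rel(BORE+FB@[0,0,.0791+.045],tool(FB,phi+np.pi));rows(d,10)
print(BORE)
```

```text
dp [0.0624 0.3551 0.1408] rv [ 0.1161 -0.5215 -0.6835] mm 387.07971386515715 deg 49.70740657302111
0.0062 0.0355 0.0141 0.0116 -0.0522 -0.0684; 0.0125 0.0710 0.0282 0.0232 -0.1043 -0.1367; 0.0187 0.1065 0.0422 0.0348 -0.1565 -0.2051; 0.0250 0.1420 0.0563 0.0464 -0.2086 -0.2734; 0.0312 0.1776 0.0704 0.0580 -0.2608 -0.3418; 0.0375 0.2131 0.0845 0.0696 -0.3129 -0.4101; 0.0437 0.2486 0.0986 0.0813 -0.3651 -0.4785; 0.0499 0.2841 0.1127 0.0929 -0.4172 -0.5468; 0.0562 0.3196 0.1267 0.1045 -0.4694 -0.6152; 0.0624 0.3551 0.1408 0.1161 -0.5215 -0.6835; 
[0.5924533  0.06680914 0.12484808]
```

Request:
jog_arm(commands="0 0 0.015 0 0 0; 0 0 0.04 0 0 0; 0 0 0.09 0 0 0; 0 0 0.15 0 0 0; 0.0062 0.0355 0.18 0.0116 -0.0522 -0.0684; 0.0125 0.071 0.2 0.0232 -0.1043 -0.1367; 0.0187 0.1065 0.2 0.0348 -0.1565 -0.2051; 0.025 0.142 0.2 0.0464 -0.2086 -0.2734; 0.0312 0.1776 0.2 0.058 -0.2608 -0.3418; 0.0375 0.2131 0.2 0.0696 -0.3129 -0.4101; 0.0437 0.2486 0.2 0.0813 -0.3651 -0.4785; 0.0479 0.2841 0.2 0.0929 -0.4172 -0.5468; 0.0482 0.3196 0.19 0.1045 -0.4694 -0.6152; 0.0484 0.357 0.17 0.1161 -0.5215 -0.6835; 0.0624 0.3551 0.1408 0.1161 -0.5215 -0.6835; 0.0624 0.3551 0.1408 0.1161 -0.5215 -0.6835; 0.0624 0.3551 0.1408 0.1161 -0.5215 -0.6835")

```text
time: 15.5
eef_pos: [0.5319, 0.0746, 0.2298]
tcp_rot: [0.962, -0.093, 0.258, 0.009]
contact_force: [-0.0, -0.1, -2.5]
opening: 0.175
```

```bash
cat > chk.py <<'E'
from tgt import *
def chk(name,shots=("wrist","side")):
    s=st();R=Ro.from_quat(s["tcp_rot"]).as_matrix();p,Rc=loadcmd()
    L=(s["eef_pos"]-BORE)@FB; A=FB.T@R@np.array([0,0,-1.]) 
    k=FB.T@R@np.array([1.,0,0])
    print("TCP bore",(L*1e3).round(2),"axis",A.round(4),"key ang",np.degrees(np.arctan2(k[1],k[0])).round(2),"nose",((L-A*.0791)*1e3).round(2),"cmd-act bore",((p-s["eef_pos"])@FB*1e3).round(2),"F bore",(s["contact_force"]@FB).round(1))
    for n in shots:
        c=cam(n)
        if n=="wrist": crop(c,0,0,640,400,name+"_w.png",1)
        else: crop(c,260,130,370,230,name+"_s.png",6)
E
python3 - <<'E'
from chk import *
apply([0.0624,0.3551,0.1408,0.1161,-0.5215,-0.6835])
chk("a")
E
```

```text
t 15.5 p [0.5319 0.0746 0.2298] q [ 0.9616 -0.0928  0.2582  0.0092] F [-0.  -0.1 -2.5] T [0.06 0.5  0.01] o 0.175 j [-0.024 -0.281  2.21  -0.084  0.694  1.789]
TCP bore [ -0.42  -0.17 121.42] axis [1.e-03 4.e-04 1.e+00] key ang -3.52 nose [-0.5  -0.2  42.32] cmd-act bore [0.38 0.16 2.68] F bore [-1.3 -0.1 -2.2]
```

View pics/a_w.png

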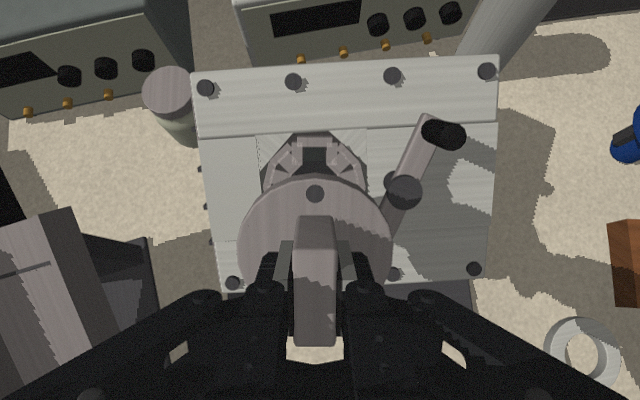

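View pics/a_s.png

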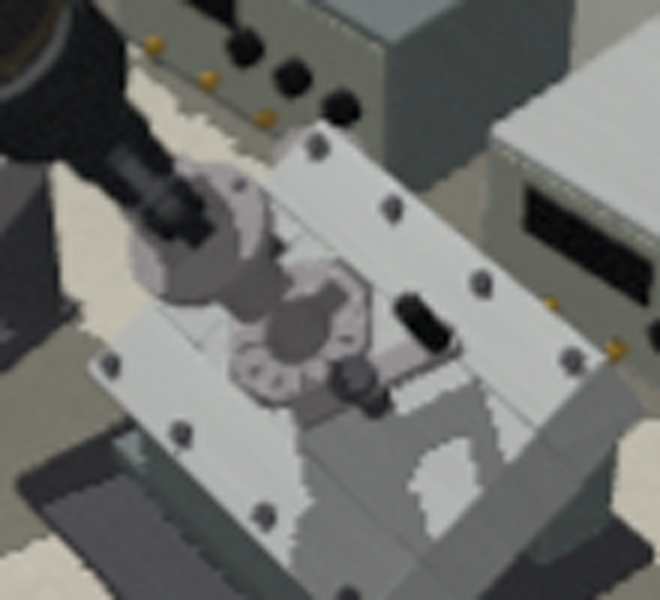

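Request:
jog_arm(commands="0.01 -0.0013 -0.017 0 0 0; 0.0187 -0.0024 -0.0318 0 0 0; 0.0187 -0.0024 -0.0318 0 0 0; 0.0217 -0.0028 -0.0368 0 0 0; 0.0247 -0.0032 -0.042 0 0 0; 0.0271 -0.0035 -0.0466 0 0 0; 0.0271 -0.0035 -0.0466 0 0 0")

```text
time: 16.48
eef_pos: [0.5593, 0.0714, 0.1826]
tcp_rot: [0.962, -0.093, 0.258, 0.009]
contact_force: [0.0, -1.1, -2.8]
opening: 0.172
```

Run:
```python
from chk import *
apply([.0271,-.0035,-.0466,0,0,0])
chk("b")
```

```text
t 16.48 p [0.5593 0.0714 0.1826] q [ 0.9615 -0.0925  0.2585  0.009 ] F [ 0.  -1.1 -2.8] T [ 0.12  0.5  -0.  ] o 0.172 j [-0.03  -0.152  2.197 -0.092  0.578  1.796]
TCP bore [-0.1   0.22 66.8 ] axis [4.e-04 0.e+00 1.e+00] key ang -3.5 nose [ -0.13   0.22 -12.3 ] cmd-act bore [ 0.43 -0.16  3.28] F bore [-1.3 -1.1 -2.5]
```

View pics/b_s.png

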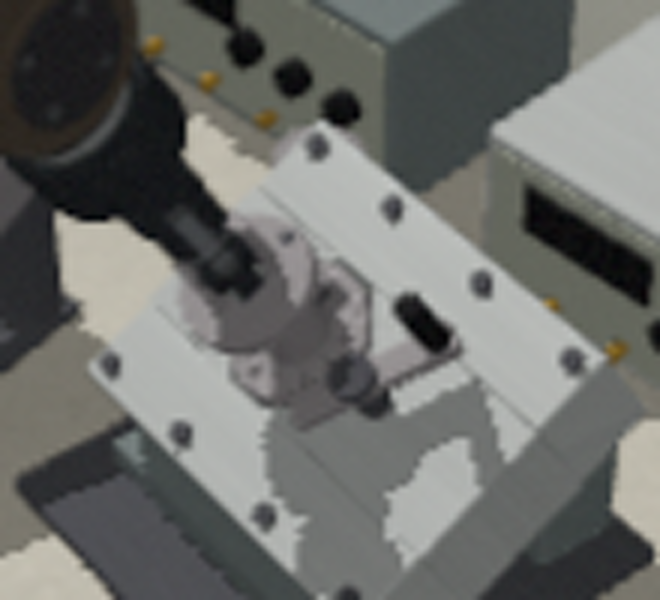

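View pics/b_w.png

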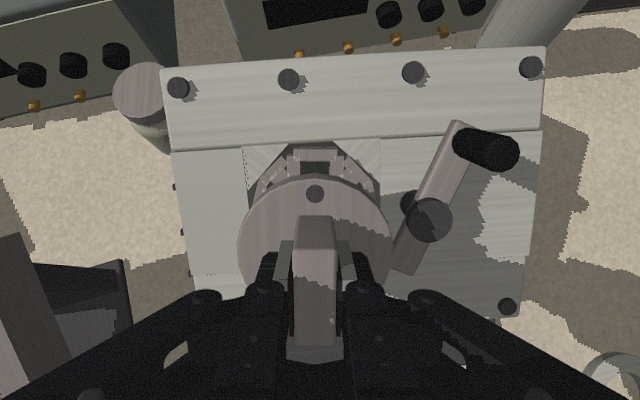

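Request:
jog_arm(commands="0.0025 -0.0003 -0.0043 0 0 0; 0.0045 -0.0006 -0.0078 0 0 0; 0.006 -0.0008 -0.0104 0 0 0; 0.0074 -0.001 -0.013 0 0 0; 0.0074 -0.001 -0.013 0 0 0")

```text
time: 17.2
eef_pos: [0.5667, 0.0704, 0.1697]
tcp_rot: [0.962, -0.093, 0.258, 0.009]
contact_force: [-0.5, -0.3, -2.1]
opening: 0.173
```

Run:
```python
from chk import *
apply([.0074,-.001,-.013,0,0,0])
chk("c",("wrist",))
```

```text
t 17.2 p [0.5667 0.0704 0.1697] q [ 0.9615 -0.0926  0.2585  0.009 ] F [-0.5 -0.3 -2.1] T [0.03 0.54 0.01] o 0.173 j [-0.032 -0.116  2.191 -0.095  0.547  1.798]
TCP bore [-0.08  0.17 51.87] axis [4.e-04 0.e+00 1.e+00] key ang -3.5 nose [ -0.11   0.17 -27.23] cmd-act bore [ 0.37 -0.14  3.21] F bore [-1.4 -0.4 -1.6]
```

The nose is 27 mm deep with no contact force, past the 22 mm mark, so the key is in the keyway. I'll continue down.

Request:
jog_arm(commands="0.004 -0.0005 -0.007 0 0 0; 0.008 -0.0011 -0.0139 0 0 0; 0.012 -0.0016 -0.0208 0 0 0; 0.0149 -0.002 -0.026 0 0 0; 0.0159 -0.0021 -0.0277 0 0 0; 0.0169 -0.0022 -0.0294 0 0 0; 0.0169 -0.0022 -0.0294 0 0 0")

```text
time: 18.12
eef_pos: [0.5835, 0.0682, 0.1405]
tcp_rot: [0.962, -0.093, 0.258, 0.009]
contact_force: [-0.1, -0.3, -3.0]
opening: 0.174
```

Run:
```python
from chk import *
apply([.0169,-.0022,-.0294,0,0,0])
chk("d",("wrist","side"))
```

```text
t 18.12 p [0.5835 0.0682 0.1405] q [ 0.9615 -0.0926  0.2585  0.009 ] F [-0.1 -0.3 -3. ] T [ 0.05  0.54 -0.04] o 0.174 j [-0.036 -0.032  2.173 -0.103  0.481  1.805]
TCP bore [-0.04  0.23 18.08] axis [ 4.e-04 -0.e+00  1.e+00] key ang -3.5 nose [ -0.07   0.24 -61.02] cmd-act bore [ 0.39 -0.18  3.02] F bore [-1.5 -0.3 -2.5]
```

Down 2 mm more, 0.5 mm at a time, to feel the collar seat.

Request:
jog_arm(commands="0.0003 0 -0.0005 0 0 0; 0.0006 -0.0001 -0.001 0 0 0; 0.0009 -0.0001 -0.0015 0 0 0; 0.0012 -0.0002 -0.002 0 0 0; 0.0012 -0.0002 -0.002 0 0 0")

```text
time: 18.85
eef_pos: [0.5841, 0.0683, 0.1401]
tcp_rot: [0.962, -0.092, 0.258, 0.009]
contact_force: [-15.5, -0.3, 11.3]
opening: 0.175
```

Run:
```python
from chk import *
apply([.0012,-.0002,-.002,0,0,0])
chk("e",("wrist",))
```

```text
t 18.85 p [0.5841 0.0683 0.1401] q [ 0.9617 -0.0924  0.2579  0.0092] F [-15.5  -0.3  11.3] T [-0.03  1.33 -0.15] o 0.175 j [-0.036 -0.029  2.171 -0.103  0.482  1.806]
TCP bore [ 0.26  0.34 17.48] axis [1.6e-03 4.0e-04 1.0e+00] key ang -3.47 nose [  0.13   0.31 -61.62] cmd-act bore [ 0.14 -0.32  1.28] F bore [-7.6 -2.4 17.4]
```

Request:
jog_arm(commands="-0.0006 0 0.001 0 0 0; -0.0006 0 0.001 0 0 0; -0.0006 0 0.001 0 0 0; -0.0006 0 0.001 0 0 0", gripper=42)

```text
time: 19.4
eef_pos: [0.5844, 0.0679, 0.1397]
tcp_rot: [0.961, -0.093, 0.259, 0.009]
contact_force: [-0.8, -0.7, -0.1]
opening: 0.42
```

Request:
jog_arm(commands="-0.0115 0.0013 0.018 0 0 0; -0.0236 0.0031 0.0413 0 0 0; -0.0436 0.0057 0.0763 0 0 0; -0.0546 0.0072 0.0953 0 0 0; -0.0546 0.0072 0.0953 0 0 0")

```text
time: 20.02
eef_pos: [0.5303, 0.0753, 0.2373]
tcp_rot: [0.961, -0.092, 0.261, 0.009]
contact_force: [0.5, -0.6, -1.1]
opening: 0.418
```

Run:
```python
from chk import *
apply([-.0006,0,.001,0,0,0]);apply([-.0546,.0072,.0953,0,0,0])
chk("f")
for n in("wrist","side"):
    c=cam(n);X=cloud(c).reshape(-1,3);L=(X-BORE)@FB;r=np.hypot(L[:,0],L[:,1])
    k=(r<.034)&(abs(L[:,2]-.012)<.01);print(n,"collar top",np.median(L[k,2]),k.sum())
    k=(r<.03)&(abs(L[:,2]-.05)<.006);print(n,"bar top",np.median(L[k,2]),k.sum(),L[k].mean(0))
    k=(abs(L[:,2]-.0625)<.006)&(abs(L[:,0]-.04)<.03)&(abs(L[:,1]+.08)<.03);print(n,"post",L[k].mean(0),k.sum(),np.median(L[k,2]))
    k=(abs(L[:,2]-.0245)<.003)&(abs(L[:,0])<.06)&(abs(L[:,1]+.065)<.04)&(r>.04);print(n,"keeper",cv2.minAreaRect((L[k][:,:2]*1000).astype(np.float32)),np.median(L[k,2]))
```

```text
t 20.02 p [0.5303 0.0753 0.2373] q [ 0.9609 -0.0924  0.2609  0.0088] F [ 0.5 -0.6 -1.1] T [0.05 0.2  0.03] o 0.418 j [-0.023 -0.295  2.208 -0.083  0.704  1.788]
TCP bore [  1.9    0.33 128.7 ] axis [-4.7e-03 -6.0e-04  1.0e+00] key ang -3.5 nose [ 2.27  0.38 49.6 ] cmd-act bore [-1.56 -0.39  1.3 ] F bore [-0.1 -0.5 -1.2]
wrist collar top 0.012453816817467003 4688
wrist bar top 0.0502783146092384 1490 [ 1.69455772e-03 -1.01065852e-05  5.01697617e-02]
wrist post [ 0.04218037 -0.0795022   0.06411813] 665 0.06472793655483959
wrist keeper ((9.841007232666016, -64.36363220214844), (21.483203887939453, 89.82182312011719), 65.33683013916016) 0.024868042640075798
side collar top 0.01181969507969309 216
side bar top 0.049424544242583746 74 [-0.00138231 -0.0015543   0.04895261]
side post [ 0.03959104 -0.08306814  0.06215803] 30 0.06214155419855581
side keeper ((7.546619415283203, -65.13456726074219), (23.963741302490234, 89.6230697631836), 65.94279479980469) 0.024286012890809266
```

View pics/f_w.png

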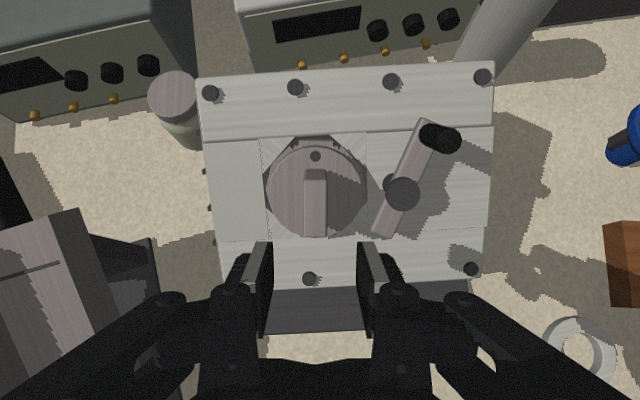

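The shaft is home: the collar top reads 12.0 to 12.5 mm above the hub. Next is the keeper (about 65° open), whose post I'll grip gently and swing about the hinge.

Run:
```python
from tgt import *
th=np.radians(65.4)
P=BORE+FB@[.0,-.062,0]+FB@[.045*np.sin(th),-.045*np.cos(th),0]
d=rel(P+FB@[0,0,.13],tool(FB,th-np.pi/2));rows(d,16)
```

```text
dp [ 0.0243 -0.0846  0.0203] rv [-1.3748  0.181   2.4017] mm 90.3048679838114 deg 158.8984676128965
0.0015 -0.0053 0.0013 -0.0859 0.0113 0.1501; 0.0030 -0.0106 0.0025 -0.1719 0.0226 0.3002; 0.0046 -0.0159 0.0038 -0.2578 0.0339 0.4503; 0.0061 -0.0211 0.0051 -0.3437 0.0452 0.6004; 0.0076 -0.0264 0.0063 -0.4296 0.0566 0.7505; 0.0091 -0.0317 0.0076 -0.5156 0.0679 0.9007; 0.0106 -0.0370 0.0089 -0.6015 0.0792 1.0508; 0.0122 -0.0423 0.0101 -0.6874 0.0905 1.2009; 0.0137 -0.0476 0.0114 -0.7733 0.1018 1.3510; 0.0152 -0.0529 0.0127 -0.8593 0.1131 1.5011; 0.0167 -0.0581 0.0139 -0.9452 0.1244 1.6512; 0.0182 -0.0634 0.0152 -1.0311 0.1357 1.8013; 0.0197 -0.0687 0.0165 -1.1170 0.1470 1.9514; 0.0213 -0.0740 0.0178 -1.2030 0.1583 2.1015; 0.0228 -0.0793 0.0190 -1.2889 0.1697 2.2516; 0.0243 -0.0846 0.0203 -1.3748 0.1810 2.4017;
```

Request:
jog_arm(commands="0.0015 -0.0053 0.0013 -0.0859 0.0113 0.1501; 0.003 -0.0106 0.0025 -0.1719 0.0226 0.3002; 0.0046 -0.0159 0.0038 -0.2578 0.0339 0.4503; 0.0061 -0.0211 0.0051 -0.3437 0.0452 0.6004; 0.0076 -0.0264 0.0063 -0.4296 0.0566 0.7505; 0.0091 -0.0317 0.0076 -0.5156 0.0679 0.9007; 0.0106 -0.037 0.0089 -0.6015 0.0792 1.0508; 0.0122 -0.0423 0.0101 -0.6874 0.0905 1.2009; 0.0137 -0.0476 0.0114 -0.7733 0.1018 1.351; 0.0152 -0.0529 0.0127 -0.8593 0.1131 1.5011; 0.0167 -0.0581 0.0139 -0.9452 0.1244 1.6512; 0.0182 -0.0634 0.0152 -1.0311 0.1357 1.8013; 0.0197 -0.0687 0.0165 -1.117 0.147 1.9514; 0.0213 -0.074 0.0178 -1.203 0.1583 2.1015; 0.0228 -0.0793 0.019 -1.2889 0.1697 2.2516; 0.0243 -0.0846 0.0203 -1.3748 0.181 2.4017; 0.0243 -0.0846 0.0203 -1.3748 0.181 2.4017; 0.0243 -0.0846 0.0203 -1.3748 0.181 2.4017; 0.0243 -0.0846 0.0203 -1.3748 0.181 2.4017", gripper=45)

```text
time: 22.6
eef_pos: [0.5538, -0.0092, 0.2547]
tcp_rot: [0.268, 0.928, 0.039, 0.256]
contact_force: [-0.1, 0.3, 0.3]
opening: 0.447
```

Run:
```python
from chk import *
apply([0.0243,-.0846,.0203,-1.3748,.181,2.4017])
chk("g")
c=cam("wrist");X=cloud(c).reshape(-1,3);L=(X-BORE)@FB
k=(abs(L[:,2]-.0645)<.003)&(abs(L[:,0]-.04)<.03)&(abs(L[:,1]+.08)<.03);print("post",cv2.minEnclosingCircle((L[k][:,:2]*1000).astype(np.float32)),k.sum(),np.median(L[k,2]))
```

```text
t 22.6 p [ 0.5538 -0.0092  0.2547] q [0.2677 0.9282 0.0386 0.2555] F [-0.1  0.3  0.3] T [0.03 0.26 0.01] o 0.447 j [-0.22  -0.274  2.158  0.067  0.738 -1.267]
TCP bore [ 40.3  -80.42 126.68] axis [ 8.e-04 -1.e-04  1.e+00] key ang 155.33 nose [ 40.23 -80.41  47.58] cmd-act bore [ 0.62 -0.34  3.33] F bore [0.1 0.3 0.3]
post ((41.09428787231445, -80.49433135986328), 7.9407639503479) 507 0.06490314381206408
```

View pics/g_w.png

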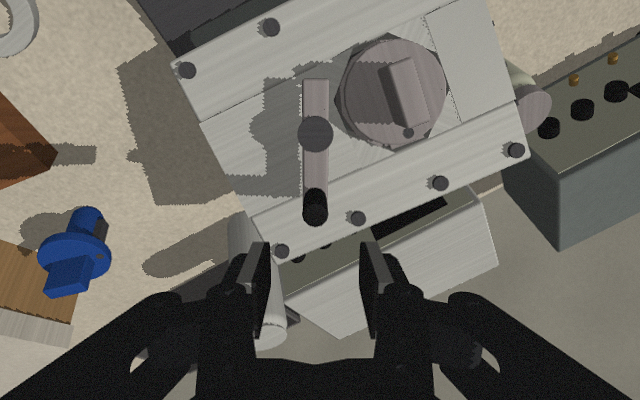

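Run:
```python
from tgt import *
C={n:np.load(n+"0.npy",allow_pickle=True).item() for n in["top","side"]}
for nm in C:
    X=cloud(C[nm]).reshape(-1,3);L=(X-BORE)@FB
    # things near the gripper: cylinder about post axis
    r=np.hypot(L[:,0]-.041,L[:,1]+.081)
    for rad in(.06,.09):
        k=(r<rad)&(L[:,2]>.07)&(L[:,2]<.3);print(nm,rad,k.sum(),L[k].min(0) if k.any() else"",L[k].max(0) if k.any() else"")
    k=(abs(X[:,2]-.17)<.004)&(X[:,0]>.55)&(X[:,0]<.8)&(X[:,1]<-.05)&(X[:,1]>-.25);print("z.17",k.sum(),X[k].mean(0) if k.any() else "",L[k].mean(0) if k.any() else "")
```

```text
top 0.06 0  
top 0.09 0  
z.17 255 [ 0.7431028  -0.15938098  0.16916701] [ 0.17707791 -0.20459133 -0.05106089]
side 0.06 0  
side 0.09 0  
z.17 216 [ 0.74109349 -0.16016505  0.16959048] [ 0.17565305 -0.20563095 -0.04974926]
```

Request:
jog_arm(commands="0.02 -0.0027 -0.0345 0 0 0; 0.036 -0.0048 -0.0623 0 0 0; 0.0474 -0.0063 -0.0817 0 0 0; 0.0474 -0.0063 -0.0817 0 0 0; 0.0474 -0.0063 -0.0817 0 0 0")

```text
time: 23.38
eef_pos: [0.6015, -0.0157, 0.1745]
tcp_rot: [0.267, 0.928, 0.039, 0.257]
contact_force: [0.1, 0.2, 0.8]
opening: 0.448
```

Request:
jog_arm(commands="0 0 0 0 0 0; 0 0 0 0 0 0; 0 0 0 0 0 0; 0 0 0 0 0 0", gripper=0, grip_force=20)

```text
time: 23.88
eef_pos: [0.6017, -0.0158, 0.1751]
tcp_rot: [0.267, 0.928, 0.038, 0.257]
contact_force: [-4.7, 0.1, 5.9]
opening: 0.18
```

Run:
```python
from chk import *
apply([.0474,-.0063,-.0817,0,0,0])
chk("h",("wrist",))
p,R=loadcmd(); piv=BORE+FB@[0,-.062,0]
print("post rel pivot cmd",(p-piv)@FB)
for a in(8,16,24,32,40,48,56,62,65.4,67):
    W=Ro.from_rotvec(-np.radians(a)*FB[:,2]).as_matrix()
    dp=piv+W@(p-piv)-p; rv=-np.radians(a)*FB[:,2]
    print(" ".join(f"{v:.4f}" for v in np.r_[dp,rv]),end="; ")
```

```text
t 23.88 p [ 0.6017 -0.0158  0.1751] q [0.2668 0.9281 0.0384 0.2569] F [-4.7  0.1  5.9] T [-0.13  0.47 -0.06] o 0.18 j [-0.212 -0.059  2.128  0.077  0.55  -1.277]
TCP bore [ 42.42 -80.71  33.58] axis [-1.9e-03  3.0e-04  1.0e+00] key ang 155.43 nose [ 42.57 -80.73 -45.52] cmd-act bore [-0.93 -0.11  1.77] F bore [-1.1 -0.5  7.4]
post rel pivot cmd [ 0.04148244 -0.01881822  0.0353462 ]
-0.0033 -0.0052 -0.0015 0.0692 -0.0091 -0.1209; -0.0072 -0.0098 -0.0034 0.1384 -0.0182 -0.2418; -0.0116 -0.0138 -0.0056 0.2076 -0.0273 -0.3628; -0.0165 -0.0171 -0.0081 0.2769 -0.0364 -0.4837; -0.0216 -0.0196 -0.0109 0.3461 -0.0456 -0.6046; -0.0270 -0.0213 -0.0139 0.4153 -0.0547 -0.7255; -0.0325 -0.0220 -0.0169 0.4845 -0.0638 -0.8464; -0.0366 -0.0220 -0.0193 0.5364 -0.0706 -0.9371; -0.0390 -0.0218 -0.0207 0.5658 -0.0745 -0.9885; -0.0401 -0.0217 -0.0213 0.5797 -0.0763 -1.0127;
```

View pics/h_w.png

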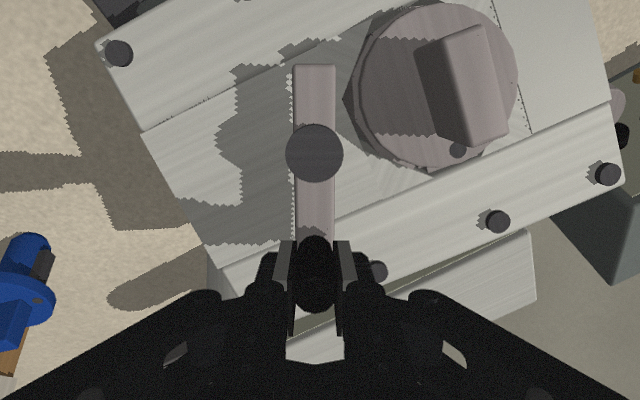

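Request:
jog_arm(commands="-0.0033 -0.0052 -0.0015 0.0692 -0.0091 -0.1209; -0.0072 -0.0098 -0.0034 0.1384 -0.0182 -0.2418; -0.0116 -0.0138 -0.0056 0.2076 -0.0273 -0.3628; -0.0165 -0.0171 -0.0081 0.2769 -0.0364 -0.4837; -0.0216 -0.0196 -0.0109 0.3461 -0.0456 -0.6046; -0.027 -0.0213 -0.0139 0.4153 -0.0547 -0.7255; -0.0325 -0.022 -0.0169 0.4845 -0.0638 -0.8464; -0.0325 -0.022 -0.0169 0.4845 -0.0638 -0.8464")

```text
time: 24.92
eef_pos: [0.5687, -0.0381, 0.1579]
tcp_rot: [0.672, 0.694, 0.154, 0.208]
contact_force: [-8.4, -2.3, 6.5]
opening: 0.179
```

Run:
```python
from chk import *
apply([-.0325,-.022,-.0169,.4845,-.0638,-.8464])
chk("i",("wrist",))
p,R=loadcmd(); piv=BORE+FB@[0,-.062,0]
print("post rel pivot cmd",(p-piv)@FB)
for a in(4,7,9,10.5,12):
    W=Ro.from_rotvec(-np.radians(a)*FB[:,2]).as_matrix()
    dp=piv+W@(p-piv)-p; rv=-np.radians(a)*FB[:,2]
    print(" ".join(f"{v:.4f}" for v in np.r_[dp,rv]),end="; ")
```

```text
t 24.93 p [ 0.5687 -0.0381  0.1579] q [0.6717 0.694  0.1541 0.2085] F [-8.4 -2.3  6.5] T [-0.2   0.7  -0.16] o 0.179 j [-0.277 -0.113  2.213  0.144  0.526 -0.415]
TCP bore [   7.98 -107.11   33.56] axis [-9.e-04  8.e-04  1.e+00] key ang 99.39 nose [   8.04 -107.17  -45.54] cmd-act bore [-0.36  0.23  1.83] F bore [-3.7 -3.4  9.6]
post rel pivot cmd [ 0.00761426 -0.04487211  0.03538556]
-0.0028 -0.0001 -0.0016 0.0346 -0.0046 -0.0605; -0.0048 0.0000 -0.0028 0.0606 -0.0080 -0.1058; -0.0062 0.0002 -0.0036 0.0779 -0.0103 -0.1360; -0.0072 0.0003 -0.0042 0.0908 -0.0120 -0.1587; -0.0082 0.0005 -0.0047 0.1038 -0.0137 -0.1814;
```

View pics/i_w.png

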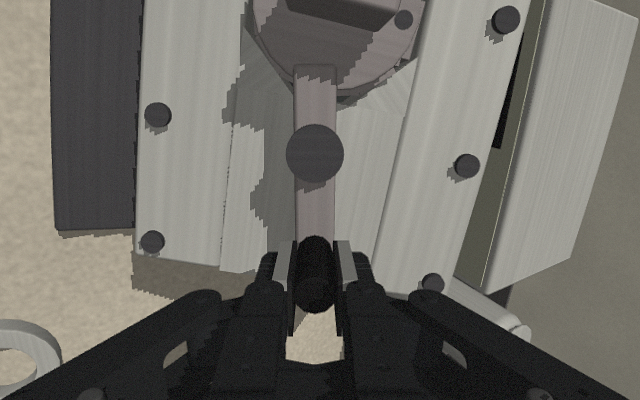

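Request:
jog_arm(commands="-0.0028 -0.0001 -0.0016 0.0346 -0.0046 -0.0605; -0.0048 0 -0.0028 0.0606 -0.008 -0.1058; -0.0062 0.0002 -0.0036 0.0779 -0.0103 -0.136; -0.0072 0.0003 -0.0042 0.0779 -0.0103 -0.136; -0.0078 0.0004 -0.0045 0.0779 -0.0103 -0.136; -0.0078 0.0004 -0.0045 0.0779 -0.0103 -0.136")

```text
time: 25.72
eef_pos: [0.5624, -0.0379, 0.1543]
tcp_rot: [0.724, 0.639, 0.171, 0.197]
contact_force: [-1.2, -1.4, 6.6]
opening: 0.181
```

Run:
```python
from chk import *
apply([-.0078,.0004,-.0045,.0779,-.0103,-.136])
chk("j",("wrist",))
```

```text
t 25.73 p [ 0.5624 -0.0379  0.1543] q [0.7236 0.6389 0.1712 0.1972] F [-1.2 -1.4  6.6] T [-0.1   0.11 -0.1 ] o 0.181 j [-0.281 -0.125  2.232  0.151  0.516 -0.269]
TCP bore [   0.76 -107.72   33.59] axis [-4.7e-03  9.0e-04  1.0e+00] key ang 90.4 nose [   1.13 -107.79  -45.51] cmd-act bore [-2.14  0.23  1.79] F bore [ 2.4 -1.5  6.2]
```

Request:
jog_arm(commands="-0.0009 0.0001 -0.0005 0 0 0; -0.0017 0.0002 -0.001 0 0 0; -0.0017 0.0002 -0.001 0 0 0")

```text
time: 26.15
eef_pos: [0.5621, -0.0379, 0.1543]
tcp_rot: [0.724, 0.638, 0.172, 0.199]
contact_force: [6.5, -0.7, 3.8]
opening: 0.181
```

Run:
```python
from chk import *
apply([-.0017,.0002,-.001,0,0,0])
chk("k",("wrist",))
```

```text
t 26.15 p [ 0.5621 -0.0379  0.1543] q [0.7235 0.6382 0.1725 0.1987] F [ 6.5 -0.7  3.8] T [ 0.02 -0.75 -0.  ] o 0.181 j [-0.281 -0.127  2.235  0.154  0.511 -0.27 ]
TCP bore [   0.51 -107.74   33.67] axis [-0.0089  0.0011  1.    ] key ang 90.34 nose [   1.22 -107.83  -45.43] cmd-act bore [-3.87  0.22  1.7 ] F bore [ 7.5  0.1 -0. ]
```

The force rises while the position stays put, so the keeper is at its hard stop. Now release and retreat.

Request:
jog_arm(commands="0.003 -0.0004 0.0017 0 0 0; 0.003 -0.0004 0.0017 0 0 0; 0.003 -0.0004 0.0017 0 0 0; 0.003 -0.0004 0.0017 0 0 0; -0.0069 0.0009 0.019 0 0 0; -0.0218 0.0028 0.045 0 0 0; -0.0466 0.0061 0.0883 0 0 0; -0.06 0.008 0.14 0 0 0; -0.06 0.008 0.14 0 0 0", gripper=45)

```text
time: 27.32
eef_pos: [0.5008, -0.0296, 0.2978]
tcp_rot: [0.723, 0.639, 0.173, 0.2]
contact_force: [-1.3, 0.2, -0.3]
opening: 0.452
```

Run:
```python
from chk import *
apply([-.06,.008,.14,0,0,0])
chk("l",("wrist","side"))
for n in("wrist","side","top"):
    c=cam(n);X=cloud(c).reshape(-1,3);L=(X-BORE)@FB;r=np.hypot(L[:,0],L[:,1])
    k=(r<.034)&(abs(L[:,2]-.012)<.006);print(n,"collar top",np.median(L[k,2]),k.sum())
    k=(abs(L[:,2]-.0625)<.006)&(abs(L[:,0])<.03)&(abs(L[:,1]+.1)<.03);print(n,"post",L[k].mean(0) if k.any() else "",k.sum())
    k=(abs(L[:,2]-.0245)<.003)&(abs(L[:,0])<.04)&(abs(L[:,1]+.07)<.05);print(n,"keeper",cv2.minAreaRect((L[k][:,:2]*1000).astype(np.float32)) if k.any() else"")
    if n!="wrist":
        M=(X-STOP)@FS; k=(M[:,2]>.070)&(M[:,2]<.082)&(M[:,0]>-.02)&(M[:,0]<.2)&(abs(M[:,1])<.045);print(n,"plug top",np.median(M[k],0),k.sum())
    if n=="top": crop(c,160,90,480,290,"end_t.png",2.5 and 2)
    if n=="side": crop(c,170,90,430,340,"end_s.png",2)
```

```text
t 27.32 p [ 0.5008 -0.0296  0.2978] q [0.7227 0.6386 0.1729 0.2   ] F [-1.3  0.2 -0.3] T [ 0.04  0.22 -0.01] o 0.452 j [-0.306 -0.463  2.217  0.115  0.863 -0.234]
TCP bore [  18.69 -107.52  188.86] axis [-0.0114  0.0017  0.9999] key ang 90.46 nose [  19.59 -107.66  109.77] cmd-act bore [-4.47  0.1  -1.98] F bore [-1.3  0.   0.3]
wrist collar top 0.012599910449814143 3907
wrist post [ 0.00106623 -0.10549438  0.06422721] 353
wrist keeper ((0.7432518005371094, -70.30966186523438), (17.89238166809082, 88.64688873291016), 0.20688605308532715)
side collar top 0.011887275045083768 181
side post [-0.00068071 -0.10833483  0.06262744] 30
side keeper ((-0.5978574752807617, -72.98649597167969), (87.69577026367188, 17.711727142333984), 89.95730590820312)
side plug top [ 0.03318563 -0.0031275   0.07521896] 67
top collar top 0.011897847766170169 278
top post [ 0.00040543 -0.10641403  0.06434753] 23
top keeper ((-0.25509071350097656, -70.19692993164062), (88.63935852050781, 21.03925895690918), 88.75324249267578)
top plug top [ 0.02972601 -0.0004414   0.0750782 ] 56
```

View pics/l_w.png

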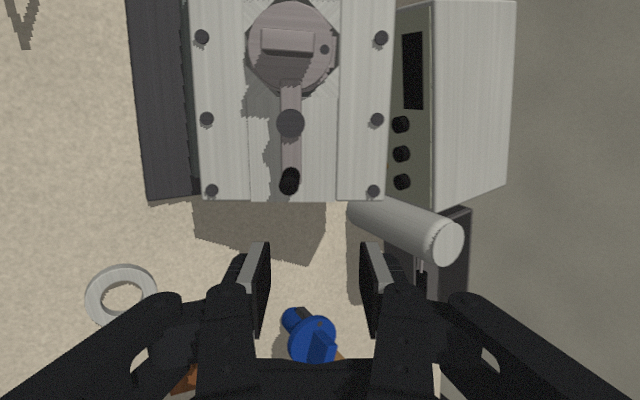

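View pics/end_s.png

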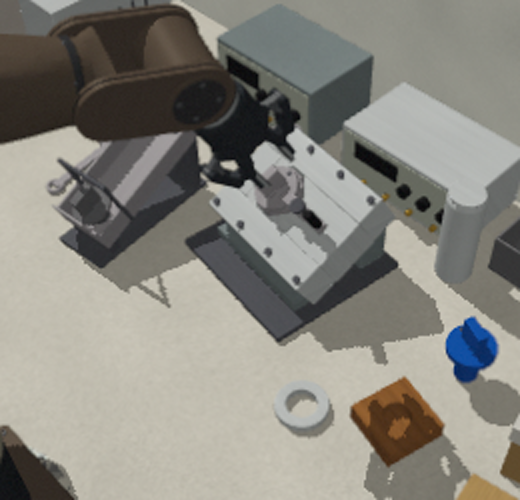

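View pics/end_t.png

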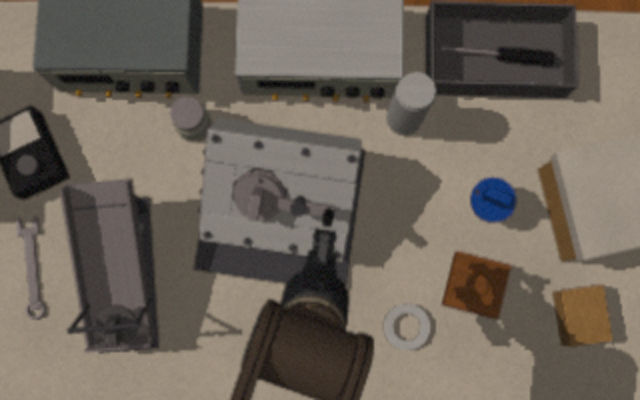

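All the end states check out: the keeper is at about 0°, the collar at 12 mm, the plug axis at x ≈ 30–33 mm, and the robot is clear. I'm handing it in.

```bash
python3 -c "
from h import *
print(ctrl.sign_off())"
```

```text
the job is handed in; nothing more can be done
None
```

The job is done and handed in at about 27.5 s of the 72 s allowed. I pulled the plug and let it slide under the guard bar to the stop. The shaft then went in with its key lined up and is fully home. The keeper is swung shut against its hard stop.

What the last checks showed, from the three cameras:
- **Plug:** it stands at the stop with its axis at x ≈ 30–33 mm (32 expected).
- **Shaft:** the collar top is 11.9–12.6 mm above the hub (12 expected). I saw the keyway at about 3.5° right of uphill and lined the key up with it. It went past the 22 mm mark without any contact force, so no search turn was needed.
- **Keeper:** the cameras read 0.2°, 0.0° and a noisier 1.2° from closed. When I pushed further, the force rose and the keeper did not move.
- **Other things:** the blue look-alike and the bench items looked unmoved in the last pictures; I did not measure them. The gripper is clear of everything.

The arm sat 1–4 mm off its commanded position throughout, which I corrected from the measured pose. No check failed.

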